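Refit a slicer's cutting plates, lock them with the screwdriver and test its pusher

ROBOT

A 6-joint arm with a two-finger parallel gripper is mounted at the origin on a cart in front of the work surface, level with it; the furniture and walls round the work are solid. World frame = base frame: x ahead of the robot, y to its left, z up, the work surface at z = 0. Lengths are in mm, angles in rad, forces in N, time in s.
With the tool pointing down it reaches from about 350 to 975 mm from the base axis. Payload 7.1 kg.
Tool frame: the origin (TCP) lies midway between the tips of the shut fingers; the grasp point (between the pads) lies 19 mm behind it (ctrl.tcp_to_grasp is the distance from the TCP to the grasp point, in mm); z points along the fingers, y is the line along which they close (so a half turn about z gives the same grasp; the last joint's range is limited). The gripper opens to 88 mm and grips with 3 to 60 N. Pads are 20 mm wide; open, the fingers measure 115 mm over their backs; the gripper's body (75 mm by 178 mm) begins 61 mm behind the grasp point.
Start: joints at [1.119, 0.423, 1.63, -0, 1.089, -0.019], TCP at [262.101, 567.369, 222.675] pointing down, gripper open.
Joint ranges: [-3, 3], [-0.9, 2.11], [0.09, 2.58], [-1.31, 4.45], [0.11, 2.69], [-2.54, 2.54]. Speed limits (rad/s): [2.39, 2.39, 3.01, 3.14, 3.14, 3.14].

INTERFACE

Orientations are given as a rotation vector (axis times angle).
In Python, from workcell import get_obs, cams, ticket, boxes_of, ctrl gives the robot as it stands.
- The arm moves only by the shell command python3 -m creep 'ROWS' [OPENING]. ROWS is JSON, one flat list of numbers, 4 for each row, row after row: the shift along the world's x, y, z in m, then the turn about the world's z in rad. In form: [tx, ty, tz, spin, tx, ty, tz, spin, ...]. A call has 1 to 10 rows; each row is the pose to reach, as a shift and turn from the pose commanded when the call began; what a row does not reach only later rows make up. A row lasts 1/12 s, in which the tool goes at most 41.7 mm and 7.16 degrees, less where a joint would pass 70% of its speed; a pose out of reach is approached as far as the arm can. A call with a gripper value outside its range is refused whole. OPENING is the opening, from 0 (shut) to 1 (fully open), set as the call begins (- or left out, the last holds). The fingers move at their own pace and stop on an object; the grip force is fixed at half the most. Time passes only in rows, so rows that repeat a pose let the fingers close. It gives the time, the measured TCP pose, the force, the opening and the grip force at its end, in the units of the state.
- get_obs(): the state, without advancing time (a new reading comes with each control period).
- cams.get_image(name): name is "scene" or "top" or "wrist"; returns (picture, depth): 400x640x3 uint8, red, green, blue; 400x640 float32, mm along the optical axis (not along the pixel's ray), 0 where there is no reading.
- cams.get_calibration(name): a dict with "mtx" (3x3 intrinsics, pixels), "R" (3x3) and "t" (3): a world point X has camera coordinates R X + t; the wrist camera has in their place "mount" (4x4, takes a point from camera to tool coordinates, whose origin is the TCP and whose axes are the flange's). Camera axes: x right, y down, z forward; pixel columns grow to the right and rows downward; lengths in mm; the calibration is good to about 2 mm. The wrist camera is an equidistant fisheye: a pixel r from the principal point sees the ray r / f radians off the axis. A picture is of the moment at which its call begins: read the wrist's pose just before it. get_calibration takes no time and is no camera call.
- ticket.close_job(): hands the job in; it is judged then, once.
Trained networks look in the newest picture that a camera, given by its name, has taken for a name from the list of things; names that differ only in an ending like _2 or _b are one class to them, and where a whole thing is asked for, a point or a joint stands for the part that bears it (a point fixed in the world has none). Each returns a list of dicts, best first, with "score" (0 to 1); they miss things now and then, are a little off and sometimes report something else, mostly with a low value. They report only what shows in the picture. A call takes as long as a camera call.
- boxes_of(camera, target): "centre" ([column, row] in pixels, amid what is visible of it).
The state is a dict: "t": time; "qpos": joint angles; "qvel": joint speeds; "joint_torque": joint torques, N m; "ee_pos": TCP position; "orientation": TCP orientation; "ft_force": force on the tool from outside, world axes, zero at the start; "moment": the same for the moment, N m; "width": finger opening in mm; "grasp_force": force on a finger pad.
Only numpy, scipy, OpenCV 4.12 (cv2) and the standard library are available. Lean on these libraries where they do the work, as an engineer would, in place of code of your own. Each camera call takes 0.05 s, during which the arm holds its last target. There are 200 camera calls.

TASK

Refit the slicer after washing up: put every cutting plate that is out into a seat of its own, flat and fully down, and with the flat screwdriver turn the slotted lock of each plate you fitted fully clockwise so that its arm holds the plate (never turn a lock by hand). Then check the pusher: draw it out to its stop against its spring and let it run home. At the end all the plates are seated and locked, and the screwdriver stands blade down in its stand; do not disturb the things standing round about.

Things in the scene. Friction and masses are not known exactly. Their poses are not given: they have to be found in the camera images.
- slicer_bed: white plastic slicer bed, 190 (x) x 310 (y) mm, fixed to the worktop; origin under its centre, x away from its front edge, y to the left along it, z up. Its deck is 16 mm high. Along the far side are three seats, in front of each seat a slotted turn-lock, and along the front edge a rail with the sprung pusher
- slicer_deck (a point): centre of the bed's deck, on its top face (16 mm above the worktop)
- seat_1 (a point): centre of the left seat's floor (deck height); axes as the bed's. The seat is a shallow recess, 70 (x) x 90 (y) mm inside, with lips 6 mm high and 4 mm thick; seats are 100 mm apart. Any plate fits any seat
- seat_2 (a point): centre of the middle seat's floor (deck height); axes as the bed's. The seat is a shallow recess, 70 (x) x 90 (y) mm inside, with lips 6 mm high and 4 mm thick; seats are 100 mm apart. Any plate fits any seat
- seat_3 (a point): centre of the right seat's floor (deck height); axes as the bed's. The seat is a shallow recess, 70 (x) x 90 (y) mm inside, with lips 6 mm high and 4 mm thick; seats are 100 mm apart. Any plate fits any seat
- screw_1 (a point): slotted steel head of the left seat's lock; this point is on its axis at the slot's floor, 14 mm above the deck, 53 mm in front (-x) of the seat's centre; z up, x along the slot and the lock's arm. Slot 5 mm wide, 17 mm long, 7 mm deep; a round rim (24 mm outside, 17 mm inside diameter) stands 2 mm above the slot's edges, 9 mm above its floor
- screw_2 (a point): slotted steel head of the middle seat's lock; this point is on its axis at the slot's floor, 14 mm above the deck, 53 mm in front (-x) of the seat's centre; z up, x along the slot and the lock's arm. Slot 5 mm wide, 17 mm long, 7 mm deep; a round rim (24 mm outside, 17 mm inside diameter) stands 2 mm above the slot's edges, 9 mm above its floor
- screw_3 (a point): slotted steel head of the right seat's lock; this point is on its axis at the slot's floor, 14 mm above the deck, 53 mm in front (-x) of the seat's centre; z up, x along the slot and the lock's arm. Slot 5 mm wide, 17 mm long, 7 mm deep; a round rim (24 mm outside, 17 mm inside diameter) stands 2 mm above the slot's edges, 9 mm above its floor
- lock_1 (a joint): turn of the left seat's lock in rad, 0 to 1.5 (end stop), growing clockwise as seen from above; 0: arm along the bed's +y, clear of the seat; 1.5: fully locked, arm over the near edge of the seat. Stiff (0.05 N m), stays where it is left. The arm is 12 mm wide, 4 mm thick, reaches 30 mm from the axis; its underside is 10 mm above the deck
- lock_2 (a joint): turn of the middle seat's lock in rad, 0 to 1.5 (end stop), growing clockwise as seen from above; 0: arm along the bed's +y, clear of the seat; 1.5: fully locked, arm over the near edge of the seat. Stiff (0.05 N m), stays where it is left. The arm is 12 mm wide, 4 mm thick, reaches 30 mm from the axis; its underside is 10 mm above the deck
- lock_3 (a joint): turn of the right seat's lock in rad, 0 to 1.5 (end stop), growing clockwise as seen from above; 0: arm along the bed's +y, clear of the seat; 1.5: fully locked, arm over the near edge of the seat. Stiff (0.05 N m), stays where it is left. The arm is 12 mm wide, 4 mm thick, reaches 30 mm from the axis; its underside is 10 mm above the deck
- plate_1_grip (a point): cutting plate with one long blade on each side; grey frame 64 (x) x 84 (y) x 8 mm with an upright finger grip on its middle, 34 (x) x 14 (y) mm and 32 mm high above the frame (40 mm above the plate's underside), 0.12 kg. This point is the centre of the finger grip, 24 mm above the underside; z up. Half a turn makes no difference to its fit. 2 or 3 of the plates are out; the rest are absent
- plate_2_grip (a point): cutting plate with rows of narrow blades; grey frame 64 (x) x 84 (y) x 8 mm with an upright finger grip on its middle, 34 (x) x 14 (y) mm and 32 mm high above the frame (40 mm above the plate's underside), 0.12 kg. This point is the centre of the finger grip, 24 mm above the underside; z up. Half a turn makes no difference to its fit. 2 or 3 of the plates are out; the rest are absent
- plate_3_grip (a point): cutting plate with round steel studs; grey frame 64 (x) x 84 (y) x 8 mm with an upright finger grip on its middle, 34 (x) x 14 (y) mm and 32 mm high above the frame (40 mm above the plate's underside), 0.12 kg. This point is the centre of the finger grip, 24 mm above the underside; z up. Half a turn makes no difference to its fit. 2 or 3 of the plates are out; the rest are absent
- screwdriver: flat screwdriver, 160 mm long, 0.11 kg; origin at the middle of the blade's end, z along the tool from blade to handle, x along the blade's width. Blade 13 mm wide, 2.4 mm thick, 14 mm long; shaft 9 mm diameter; black handle 24 x 24 mm square (faces square to x and y) and 80 mm long, from 80 to 160 mm above the blade's end
- screwdriver_handle (a point): centre of the screwdriver's handle, 120 mm above the blade's end
- stand_mouth (a point): wooden screwdriver stand, 46 x 46 mm, 85 mm high, fixed; this is the centre of the square hole (19 x 19 mm, right through) at its top. The screwdriver hangs in it blade down, its handle's shoulder on the stand's top, the blade's end 5 mm above the worktop
- pusher (a joint): draw of the pusher in m, 0 home to 0.08 at its stop; the spring pulls it home with 2.4 N at home and 7.2 N at the stop, so it runs back when let go. It is drawn to the bed's right (-y of the bed)
- pusher_grip (a point): centre of the pusher's upright grip, 24 (x) x 18 (y) mm and 40 mm high (from 16 to 56 mm above the deck), 40 mm above the deck; axes as the bed's
- mug: white mug, 91 mm high, to be left alone; origin under its centre
- tin: food tin, 76 mm across, 58 mm high, to be left alone; origin under its centre
- spice_jar: spice jar with green cap, 46 mm across, 106 mm high, to be left alone; origin under its centre
- tea_box: carton 71 x 117 x 64 mm high, to be left alone; origin under its centre

How it is judged:
By the outcome, as a careful person would: the job done as asked, in the order asked, and still so for the second after the job is handed in, with the robot touching nothing.
Of plate_1, plate_2, plate_3 only 2 to 3 are there at a start; the rules pass over those that are not, and their reading is None.
At some moment in a run one of plate_1, plate_2, plate_3 may be knocked a few centimetres aside while the robot is not near it.
It also fails if it takes over 210 s, if anything falls off the work surface, if the arm or the gripper's body presses on something with over 40 N, if the wrist force passes 120 N, or if a joint passes its speed limit or range.

## Working session

There is one attempt and no reset: what is moved stays moved. The work goes in short steps, Python scripts to look and compute and a shell command to move; the robot and the scene stay as the last step left them, time stands still between calls to the robot, and variables do not carry over. Pictures are saved under pics/ and viewed, at most 18 in all, crops included, and the job is handed in when it is done.

```bash
ls; mkdir -p pics; cat > h.py <<'E'
import numpy as np, cv2
from scipy.spatial.transform import Rotation as Ro
from workcell import get_obs, cams, ticket, boxes_of, ctrl
def snap(c,fn=None):
    o=get_obs(); im,d=cams.get_image(c)
    if fn: cv2.imwrite('pics/'+fn,cv2.cvtColor(im,cv2.COLOR_RGB2BGR))
    return o,im,d
def w2(c,u,v,z):  # fixed cam pixel + depth -> world
    k=cams.get_calibration(c); p=np.linalg.inv(k['mtx'])@[u,v,1.]*z
    return k['R'].T@(p-k['t'])
def ray(c,u,v,o=None):
    k=cams.get_calibration(c); M=k['mtx']
    if c!='wrist':
        d=k['R'].T@(np.linalg.inv(M)@[u,v,1.]); return -k['R'].T@k['t'],d/np.linalg.norm(d)
    x=(u-M[0,2])/M[0,0]; y=(v-M[1,2])/M[1,1]; r=np.hypot(x,y)
    d=np.array([x/r*np.sin(r),y/r*np.sin(r),np.cos(r)]) if r>0 else np.array([0,0,1.])
    R=Ro.from_rotvec(o['orientation']).as_matrix(); m=k['mount']
    return np.array(o['ee_pos'])+R@m[:3,3], R@m[:3,:3]@d
def onz(c,u,v,z,o=None):
    p,d=ray(c,u,v,o); return p+d*(z-p[2])/d[2]
E
python3 - <<'E'
from h import *
print(get_obs())
for c in ('scene','top','wrist'):
    k=cams.get_calibration(c); print(c,{a:np.round(b,3).tolist() for a,b in k.items()})
    snap(c,c+'0.png')
for c in ('top','scene'):
  _,im,d=snap(c)
  for n in ['slicer_bed','screw_1','plate_1_grip','plate_2_grip','plate_3_grip','screwdriver','screwdriver_handle','stand_mouth','pusher_grip']:
    for b in boxes_of(c,n)[:4]:
        u,v=b['centre']; z=d[int(v),int(u)]
        print(c,n,round(b['score'],2),np.round(b['centre']),np.round(w2(c,u,v,z)) if z else None)
E
```

```text
pics
{'t': 0.0, 'qpos': array([ 1.11899937e+00,  4.23799807e-01,  1.63068200e+00,  2.19298107e-05,
        1.08861508e+00, -1.90068747e-02]), 'qvel': array([ 0.0004489 , -0.00044336,  0.00041569,  0.00023531, -0.00108091,
       -0.00145633]), 'joint_torque': array([-1.28301454e-03, -5.44629908e+01, -2.73660386e+01,  6.42757863e-02,
        2.26599042e-02, -1.32224495e-04]), 'ee_pos': array([261.86076352, 566.88599452, 221.93046946]), 'orientation': array([-6.74467861e-01, -3.06795850e+00,  2.29029373e-03]), 'ft_force': array([-0.50537325,  0.60273523,  0.09966983]), 'moment': array([ 0.00418838, -0.04211273,  0.00188103]), 'grasp_force': 0.0, 'width': 87.81553304969603}
scene {'mtx': [[449.354, 0.0, 324.489], [0.0, 449.354, 201.065], [0.0, 0.0, 1.0]], 'R': [[0.678, -0.735, -0.018], [-0.376, -0.325, -0.868], [0.632, 0.595, -0.496]], 't': [-466.443, 291.55, 1008.559]}
top {'mtx': [[393.722, 0.0, 323.405], [0.0, 393.722, 209.31], [0.0, 0.0, 1.0]], 'R': [[-0.017, -1.0, -0.018], [-0.992, 0.019, -0.122], [0.122, 0.016, -0.992]], 't': [-53.205, 602.686, 1318.191]}
wrist {'mtx': [[309.707, 
[... 688 characters left out ...]
503.  37.  71.]
top pusher_grip 0.59 [316. 223.] [557. -39.  20.]
scene slicer_bed 0.76 [302. 233.] [536. -49.  16.]
scene screw_1 0.64 [318. 239.] [ 522. -128.   36.]
scene screw_1 0.48 [277. 215.] [553.  76.  19.]
scene screw_1 0.45 [299. 223.] [548. -27.  35.]
scene plate_1_grip 0.51 [240. 196.] [568. 279.   5.]
scene plate_1_grip 0.29 [285. 176.] [710. 207.  51.]
scene plate_3_grip 0.64 [339. 294.] [ 419. -296.    4.]
scene screwdriver 0.76 [369. 233.] [ 526. -302.  131.]
scene screwdriver_handle 0.7 [367. 231.] [ 525. -294.  135.]
scene stand_mouth 0.91 [364. 255.] [ 509. -300.   74.]
scene stand_mouth 0.46 [307. 184.] [714. 100.  55.]
scene pusher_grip 0.55 [272. 218.] [490.  24.  58.]
```

```bash
cd pics; python3 -c "
import cv2
a=cv2.imread('top0.png')[130:330,170:470];cv2.imwrite('top0c.png',cv2.resize(a,(780,520),interpolation=2))
a=cv2.imread('scene0.png')[140:350,180:460];cv2.imwrite('scene0c.png',cv2.resize(a,(790,592),interpolation=2))"
```

```text
(no output)
```

View pics/top0c.png

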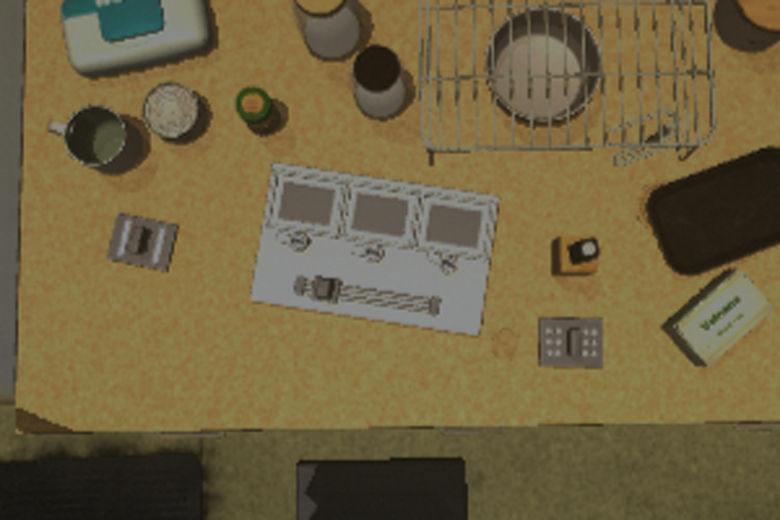

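View pics/scene0c.png

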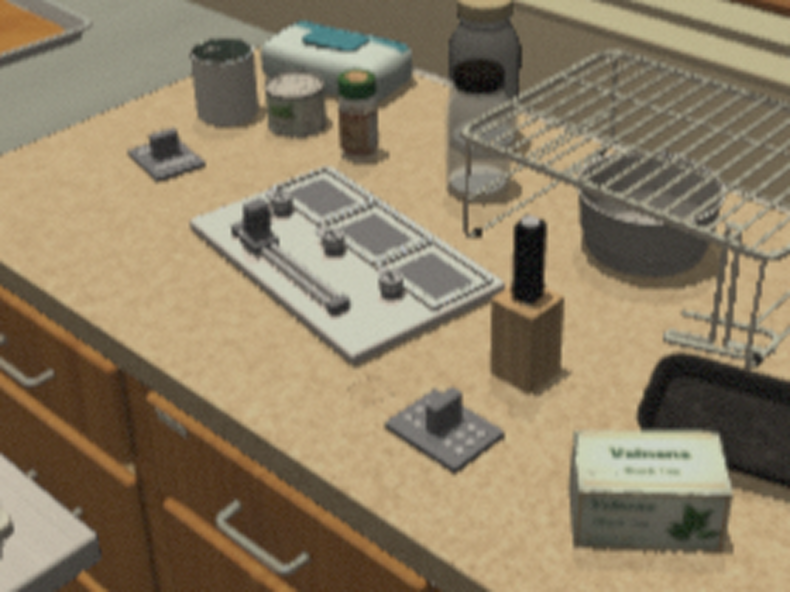

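Two plates are out: plate_1 (blades) on the left at top-crop (142,242), and plate_3 (studs) on the near right at (571,342). The bed is yawed about -8°. Screwdriver is in its stand at (578,252). I'll go over plate_1.

```bash
python3 -m creep '[0.03,-0.028,0,0.03,0.06,-0.056,0,0.06,0.09,-0.084,0,0.09,0.12,-0.112,0,0.12,0.15,-0.14,0,0.15,0.18,-0.168,0,0.18,0.21,-0.196,0,0.21,0.24,-0.224,0,0.24,0.27,-0.252,0,0.27,0.30,-0.28,0,0.27]' 1
cat >> h.py <<'E'
def yaw(o): # closing line (tool y) heading, deg
    y=Ro.from_rotvec(o['orientation']).as_matrix()[:,1]; return np.degrees(np.arctan2(y[1],y[0]))
def cloud(o,d):
    k=cams.get_calibration('wrist'); M=k['mtx']; v,u=np.mgrid[0:400,0:640]
    x=(u-M[0,2])/M[0,0]; y=(v-M[1,2])/M[1,1]; r=np.hypot(x,y)+1e-9
    t=np.tan(np.minimum(r,1.4))/r
    P=np.stack([x*t*d,y*t*d,d],-1)@k['mount'][:3,:3].T+k['mount'][:3,3]
    P=P@Ro.from_rotvec(o['orientation']).as_matrix().T+np.array(o['ee_pos'])
    P[d<=0]=np.nan; return P
E
python3 - <<'E'
from h import *
o,im,d=snap('wrist','w1.png')
print(o['t'],o['ee_pos'],yaw(o),o['qpos'])
P=cloud(o,d)
for n in ['plate_1_grip','slicer_bed','screw_1','pusher_grip']:
    for b in boxes_of('wrist',n)[:4]:
        u,v=b['centre'];print(n,round(b['score'],2),np.round([u,v]),np.round(P[int(v),int(u)]))
print(np.nanmedian(P[::20,::20,2]))
E
```

```text
t: 1.98
ee_pos: [563.4, 285.7, 222.9]
orientation: [0.253, 3.131, 0.0]
ft_force: [0.2, 1.3, -0.5]
width: 87.9
grasp_force: 0.0
1.9833 [563.42575212 285.73239689 222.8884537 ] 80.75830160579314 [ 4.50475577e-01  4.32554125e-01  1.61430726e+00  5.72057476e-05
  1.09436441e+00 -9.59048876e-01]
plate_1_grip 0.95 [315. 173.] [554. 286.  41.]
slicer_bed 0.63 [121. 199.] [546.   5.  16.]
slicer_bed 0.37 [302. 288.] [700. 244.  44.]
screw_1 0.75 [100. 206.] [545. -20.  40.]
screw_1 0.36 [126. 199.] [547.  14.  17.]
pusher_grip 0.71 [118. 164.] [497.  42.  50.]
0.43623124425252513
```

View pics/w1.png

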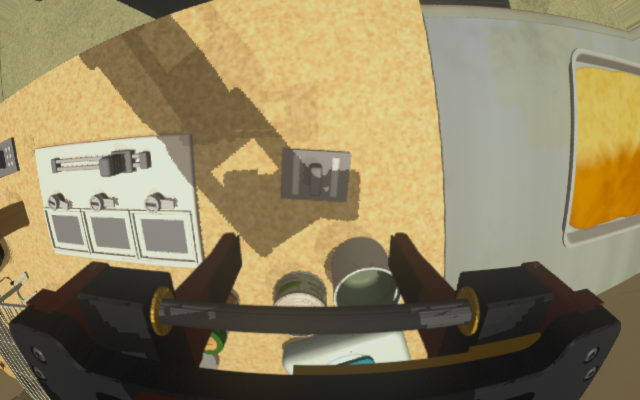

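The wrist view shows plate_1 at pixel (316,175), with the bed at left. The mug and tin sit behind the fingers. I'll fit the plate from the depth cloud.

```bash
cat >> h.py <<'E'
def rect(P,c,r,z0,z1):
    Q=P.reshape(-1,3); Q=Q[(np.hypot(Q[:,0]-c[0],Q[:,1]-c[1])<r)&(Q[:,2]>z0)&(Q[:,2]<z1)]
    if len(Q)<8: return None
    (cx,cy),(w,h),a=cv2.minAreaRect(Q[:,:2].astype(np.float32))
    if w<h: w,h,a=h,w,a+90
    return dict(c=np.round([cx,cy],1),wh=np.round([w,h],1),long_deg=round((a+90)%180-90,1),z=round(float(np.median(Q[:,2])),1),n=len(Q),mean=np.round(Q.mean(0)[:2],1))
E
python3 - <<'E'
from h import *
o,im,d=snap('wrist'); P=cloud(o,d)
c=[554,286]
print(rect(P,c,65,4,60)); print(rect(P,c,65,4,14)); print(rect(P,c,65,36,60))
E
```

```text
{'c': array([565.1, 283.7]), 'wh': array([83.8, 65. ]), 'long_deg': 77.8, 'z': 8.5, 'n': 3335, 'mean': array([563. , 284.3])}
{'c': array([565.1, 283.7]), 'wh': array([83.8, 65. ]), 'long_deg': 77.8, 'z': 8.4, 'n': 2961, 'mean': array([563.1, 284.2])}
{'c': array([564.3, 284. ]), 'wh': array([33.1, 13.6]), 'long_deg': -12.4, 'z': 39.9, 'n': 334, 'mean': array([563.9, 284.1])}
```

```bash
python3 -m creep '[0.001,-0.002,-0.04,-0.05,0.001,-0.002,-0.08,-0.05,0.001,-0.002,-0.12,-0.05,0.001,-0.002,-0.15,-0.05,0.001,-0.002,-0.18,-0.05,0.001,-0.002,-0.20,-0.05,0.001,-0.002,-0.208,-0.05,0.001,-0.002,-0.208,-0.05]' 0.45
python3 -m creep '[0,0,0,0,0,0,0,0,0,0,0,0,0,0,0,0,0,0,0,0,0,0,0,0]' 0
python3 -m creep '[0,0,0.03,0,0,0,0.07,0,0,0,0.11,0,0,0,0.15,0,0,0,0.19,0,0,0,0.19,0]'
```

```text
t: 2.95
ee_pos: [560.9, 286.0, 12.8]
orientation: [-0.33, -3.121, 0.003]
ft_force: [-0.0, 0.3, 0.3]
width: 40.7
grasp_force: 0.0
t: 3.45
ee_pos: [563.9, 285.8, 16.2]
orientation: [0.334, 3.122, 0.002]
ft_force: [-1.0, 1.0, 7.4]
width: 14.0
grasp_force: 30.0
t: 3.95
ee_pos: [567.3, 287.2, 213.8]
orientation: [0.333, 3.112, 0.011]
ft_force: [1.7, 1.1, -0.0]
width: 13.9
grasp_force: 30.0
```

```bash
python3 -m creep '[0,-0.035,0,0.03,0,-0.07,0,0.06,0,-0.105,0,0.06,0,-0.14,0,0.06,0,-0.175,0,0.06,0,-0.2,0,0.06,0,-0.2,0,0.06,0,-0.2,0,0.06]'
python3 - <<'E'
from h import *
o,im,d=snap('wrist','w2.png'); P=cloud(o,d)
print(o['ee_pos'],yaw(o))
np.save('P2.npy',P)
for n in ['screw_1','slicer_bed','pusher_grip','plate_1_grip']:
    for b in boxes_of('wrist',n)[:4]:
        u,v=b['centre'];p=P[int(v),int(u)];print(n,round(b['score'],2),np.round([u,v]),np.round(p))
        if n=='screw_1' : print(rect(P,p,22,36,44))
E
```

```text
t: 4.62
ee_pos: [562.9, 84.1, 204.5]
orientation: [-0.244, -3.132, -0.0]
ft_force: [-0.4, -0.4, -1.2]
width: 13.9
grasp_force: 30.0
[562.86861781  84.08903575 204.48499704] 81.07686411137374
screw_1 0.89 [219. 180.] [543. -26.  29.]
{'c': array([541.6, -29.7]), 'wh': array([23.4, 22.5]), 'long_deg': 41.0, 'z': 38.4, 'n': 283, 'mean': array([541.9, -29.7])}
screw_1 0.87 [144. 185.] [ 530. -124.   37.]
{'c': array([ 525.1, -127.9]), 'wh': array([21.7, 21.5]), 'long_deg': -34.0, 'z': 38.4, 'n': 188, 'mean': array([ 525.1, -127.8])}
screw_1 0.64 [307. 180.] [559.  74.  31.]
{'c': array([558.4,  69.4]), 'wh': array([22.9, 21.3]), 'long_deg': 79.9, 'z': 38.2, 'n': 279, 'mean': array([558.6,  68.8])}
slicer_bed 0.96 [213. 165.] [526. -36.  16.]
pusher_grip 0.56 [264. 129.] [494.  43.  69.]
plate_1_grip 0.96 [315. 227.] [547.  85. 204.]
plate_1_grip 0.72 [262. 130.] [494.  42.  71.]
plate_1_grip 0.36 [145. 184.] [ 529. -126.   32.]
```

View pics/w2.png

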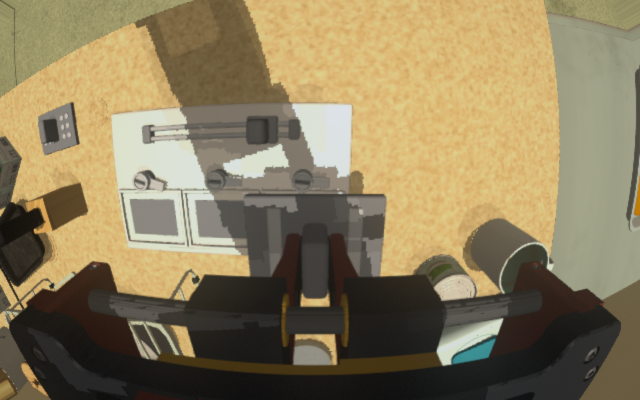

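```bash
python3 - <<'E'
from h import *
P=np.load('P2.npy')
for c,b in (((558.5,69),'s1'),((541.7,-29.7),'s2'),((525.1,-127.8),'s3')):
    c=np.array(c)+53*np.array([.986,-.167])
    print(b,c,rect(P,c,62,19.5,24.5))
Q=P.reshape(-1,3);Q=Q[np.isfinite(Q).all(1)]
m=(Q[:,2]>13)&(Q[:,2]<80)&(abs(Q[:,1]+39)<185)&(Q[:,0]>380)&(Q[:,0]<640)
import cv2
print(cv2.minAreaRect(Q[m][:,:2].astype(np.float32)))
# lips of seat 3, bed-frame
a=np.radians(-9.6);R=np.array([[np.cos(a),np.sin(a)],[-np.sin(a),np.cos(a)]])
for s in ((541.7,-29.7),(525.1,-127.8)):
    L=(Q[:,:2]-np.array(s))@R.T
    k=(Q[:,2]>19)&(Q[:,2]<25)
    for nm,mm in (('near',k&(abs(L[:,0]-16)<8)&(abs(L[:,1]+15)<25)),('far',k&(abs(L[:,0]-90)<8)&(abs(L[:,1])<35)),('right',k&(abs(L[:,1]+47)<8)&(abs(L[:,0]-53)<30)),('left',k&(abs(L[:,1]-47)<8)&(abs(L[:,0]-53)<30))):
        if mm.sum()>5: print(s,nm,mm.sum(),L[mm].mean(0).round(1),L[mm].min(0).round(1),L[mm].max(0).round(1))
E
```

```text
s1 [610.758  60.149] {'c': array([562.8,  67.7]), 'wh': array([96.4, 26.2]), 'long_deg': 81.3, 'z': 22.0, 'n': 273, 'mean': array([573.4,  63.1])}
s2 [593.958 -38.551] {'c': array([582.6, -40.1]), 'wh': array([104.3, 101.4]), 'long_deg': 80.2, 'z': 22.0, 'n': 828, 'mean': array([586.3, -59. ])}
s3 [ 577.358 -136.651] {'c': array([ 566.9, -132.5]), 'wh': array([105.2, 100.5]), 'long_deg': 81.0, 'z': 22.1, 'n': 882, 'mean': array([ 578.8, -125.8])}
((549.64404296875, -31.067184448242188), (311.0084228515625, 190.42645263671875), 80.29165649414062)
(541.7, -29.7) near 130 [ 15.9 -16.1] [ 13.5 -40. ] [18.8 10. ]
(541.7, -29.7) far 181 [89.8 -3.8] [ 87.1 -34.7] [92.7 30.2]
(541.7, -29.7) right 315 [ 52.8 -49.5] [ 23.1 -55. ] [ 82.7 -44.3]
(525.1, -127.8) near 84 [ 15.5 -14.3] [ 13.5 -40. ] [17.8  9.9]
(525.1, -127.8) far 151 [89.4  0.1] [ 87.3 -35. ] [92.6 34.8]
(525.1, -127.8) right 144 [ 53.8 -46.8] [ 23. -50.] [ 82.3 -44.5]
(525.1, -127.8) left 318 [52.6 49.8] [23.1 43.8] [82.7 54.9]
```

```bash
python3 - <<'E'
from h import *
P=np.load('P2.npy');Q=P.reshape(-1,3);Q=Q[np.isfinite(Q).all(1)]
t=np.array([562.9,84.1]);a=np.radians(81.08-90);R=np.array([[np.cos(a),np.sin(a)],[-np.sin(a),np.cos(a)]])
L=(Q[:,:2]-t)@R.T
m=(abs(L)<70).all(1)&(Q[:,2]>175)&(Q[:,2]<250)
print(np.histogram(Q[m,2],bins=range(175,251,5)))
m&=(Q[:,2]<206)
print(np.percentile(L[m],[0.5,2,50,98,99.5],axis=0).round(1))
f=m&(L[:,0]<-20)
e=[];ys=range(-36,37,6)
for y in ys: 
    s=m&(abs(L[:,1]-y)<3); e.append(L[s,0].min() if s.any() else np.nan)
print(np.round(e,1))
for x in range(-28,30,6):
    s=m&(abs(L[:,0]-x)<3); print(x,s.sum(),L[s,1].min().round(1) if s.any() else'',L[s,1].max().round(1) if s.any() else '',Q[s,2].mean().round(1))
E
```

```text
(array([   0,    0,    0,  306, 7802,   91,  188,  196,  217,  255, 1646,
        259,  227,  293,  349]), array([175, 180, 185, 190, 195, 200, 205, 210, 215, 220, 225, 230, 235,
       240, 245, 250]))
[[-31.  -43.3]
 [-30.8 -42.2]
 [-14.9  -1.7]
 [ 19.6  38.5]
 [ 21.6  39.6]]
[-31.3 -31.  -31.3 -31.  -31.2 -31.1 -31.1 -31.2 -31.1 -31.2 -31.3 -31.
 -31.2]
-28 1685 -43.5 40.4 196.0
-22 1381 -43.2 40.5 196.8
-16 1376 -43.9 39.9 197.2
-10 1026 -43.7 39.7 197.0
-4 742 -44.2 40.2 196.9
2 632 -43.2 40.1 197.0
8 556 -43.8 39.9 196.9
14 454 -43.6 39.9 196.8
20 327 -44.2 40.2 196.6
26 0   nan<stdin>:15: RuntimeWarning: Mean of empty slice.
  ret = ret.dtype.type(ret / rcount)
```

```bash
python3 -m creep '[0.02,-0.01,0,-0.014,0.04,-0.018,0,-0.014,0.047,-0.022,-0.02,-0.014,0.047,-0.022,-0.06,-0.014,0.047,-0.022,-0.10,-0.014,0.047,-0.022,-0.13,-0.014,0.047,-0.022,-0.145,-0.014,0.047,-0.022,-0.145,-0.014,0.047,-0.022,-0.145,-0.014]'
python3 - <<'E'
from h import *
o,im,d=snap('wrist','w3.png'); P=cloud(o,d)
print(o['ee_pos'],yaw(o))
Q=P.reshape(-1,3);Q=Q[np.isfinite(Q).all(1)]
a=np.radians(-9.7);R=np.array([[np.cos(a),np.sin(a)],[-np.sin(a),np.cos(a)]])
L=(Q[:,:2]-np.array([610.7,60.1]))@R.T
z=o['ee_pos'][2]
m=(abs(L)<60).all(1)&(Q[:,2]>z-14)&(Q[:,2]<z-2)&(L[:,0]<10)&(L[:,0]>-45)
print(m.sum(),Q[m,2].mean(),L[m].min(0),L[m].max(0))
k=(Q[:,2]>19)&(Q[:,2]<24)
for nm,mm in (('near',k&(abs(L[:,0]+37)<8)&(abs(L[:,1])<35)),('right',k&(abs(L[:,1]+50)<9)&(abs(L[:,0])<30)),('left',k&(abs(L[:,1]-47)<8)&(abs(L[:,0])<30))):
    if mm.sum()>5: print(nm,mm.sum(),L[mm].mean(0).round(1),L[mm].min(0).round(1),L[mm].max(0).round(1))
print(rect(P,[558.5,69],22,36,44))
E
```

```text
t: 5.62
ee_pos: [609.7, 64.2, 59.0]
orientation: [-0.26, -3.129, 0.0]
ft_force: [0.4, -0.6, -0.5]
width: 13.9
grasp_force: 30.0
[609.7267037   64.1969484   58.98200053] 80.51324807985702
7410 51.187591073719766 [-33.0319396  -40.21139922] [ 9.99688157 44.23554153]
near 642 [-36.8  -0.8] [-38.9 -34.8] [-34.3  34.8]
right 766 [ -2.6 -50.9] [-30.  -55.4] [ 29.8 -45. ]
left 33 [-28.2  46.3] [-30.   43.8] [-26.4  48.4]
{'c': array([559.1,  68.8]), 'wh': array([23.3, 23.1]), 'long_deg': -2.3, 'z': 38.4, 'n': 972, 'mean': array([558.8,  68.9])}
```

```bash
python3 -m creep '[0.001,-0.0025,0,0,0.001,-0.0025,-0.01,0,0.001,-0.0025,-0.018,0,0.001,-0.0025,-0.022,0,0.001,-0.0025,-0.025,0,0.001,-0.0025,-0.0275,0,0.001,-0.0025,-0.0285,0,0.001,-0.0025,-0.0285,0]'
python3 - <<'E'
from h import *
o,im,d=snap('wrist'); P=cloud(o,d)
print(o['ee_pos'],yaw(o),rect(P,[600,60],28,15,32))
Q=P.reshape(-1,3);Q=Q[np.isfinite(Q).all(1)]
a=np.radians(-9.7);R=np.array([[np.cos(a),np.sin(a)],[-np.sin(a),np.cos(a)]])
L=(Q[:,:2]-np.array([610.7,60.1]))@R.T
for x in (-28,-15,0):
  for y in (-35,-20,20,35):
    m=(abs(L-[x,y])<3).all(1)&(Q[:,2]<40); print(x,y,np.median(Q[m,2]).round(1))
E
```

```text
t: 6.33
ee_pos: [610.8, 60.8, 32.1]
orientation: [-0.262, -3.13, 0.0]
ft_force: [-4.6, -1.1, 9.3]
width: 13.9
grasp_force: 30.0
[610.76318642  60.78089598  32.06526213] 80.43554161798004 {'c': array([595.3,  60.7]), 'wh': array([55.9, 45.6]), 'long_deg': 81.6, 'z': 24.3, 'n': 4267, 'mean': array([591.4,  61.3])}
-28 -35 24.0
-28 -20 24.0
-28 20 23.9
-28 35 23.9
-15 -35 24.2
-15 -20 24.5
-15 20 24.8
-15 35 24.2
0 -35 24.2
0 -20 24.9
0 20 24.7
0 35 24.3
```

```bash
python3 -m creep '[0,0,0,0,0,0,0,0,0,0,0,0,0,0,0.02,0,0,0,0.05,0,0,0,0.09,0,0,0,0.13,0,0,0,0.165,0,0,0,0.19,0,0,0,0.20,0]' 0.35
python3 -m creep '[-0.018,-0.035,0,0.02,-0.036,-0.07,0,0.04,-0.054,-0.105,0,0.06,-0.072,-0.14,0,0.08,-0.09,-0.175,0,0.1,-0.108,-0.21,0,0.12,-0.126,-0.245,0,0.14,-0.144,-0.28,0,0.16,-0.162,-0.315,0,0.18,-0.18,-0.345,0,0.18]'
python3 - <<'E'
from h import *
o,im,d=snap('wrist','w4.png'); P=cloud(o,d)
print(o['t'],o['ee_pos'],yaw(o),o['qpos'])
for n in ['plate_3_grip','plate_1_grip','screwdriver_handle','stand_mouth']:
    for b in boxes_of('wrist',n)[:3]:
        u,v=b['centre'];p=P[int(v),int(u)];print(n,round(b['score'],2),np.round([u,v]),np.round(p))
        if n=='plate_3_grip' : print(rect(P,p,60,4,14),rect(P,p,40,36,60))
        if n=='screwdriver_handle': print(rect(P,p,40,155,175),rect(P,p,50,82,89))
E
```

```text
t: 7.22
ee_pos: [613.2, 61.1, 235.6]
orientation: [0.261, 3.124, 0.002]
ft_force: [0.8, 1.3, 0.2]
width: 30.5
grasp_force: 0.0
t: 8.05
ee_pos: [429.5, -285.8, 230.0]
orientation: [0.022, -3.14, -0.001]
ft_force: [0.8, -0.1, 0.0]
width: 30.6
grasp_force: 0.0
8.05 [ 429.54075657 -285.78358371  230.02621932] 90.79747987291546 [-6.10032829e-01  2.54458173e-01  1.86145785e+00 -2.07922837e-04
  1.02694253e+00 -2.19464044e+00]
plate_3_grip 0.83 [311. 165.] [ 413. -292.   41.]
{'c': array([ 419.8, -290.1]), 'wh': array([84.7, 64.8]), 'long_deg': 88.1, 'z': 8.3, 'n': 2914, 'mean': array([ 418.4, -289.9])} {'c': array([ 419.6, -290.3]), 'wh': array([33.4, 14.7]), 'long_deg': -2.5, 'z': 39.9, 'n': 342, 'mean': array([ 419.7, -290. ])}
plate_1_grip 0.6 [508. 282.] [592.  28.  25.]
screwdriver_handle 0.49 [530. 230.] [495.  27.  44.]
None None
screwdriver_handle 0.28 [463. 236.] [512. -73.  15.]
None None
stand_mouth 0.57 [312. 254.] [ 510. -290.   71.]
```

View pics/w4.png

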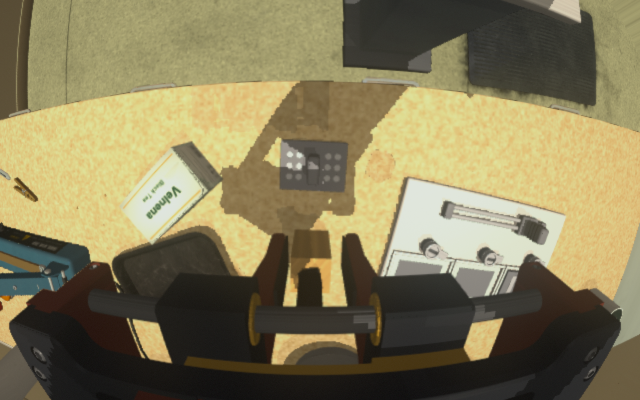

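Wrist view: plate_3 is at (313,166), with the stand and screwdriver just beyond it at (312,260) and the tea box clear at (170,190).

```bash
python3 -m creep '[-0.01,-0.0045,-0.03,-0.05,-0.01,-0.0045,-0.07,-0.05,-0.01,-0.0045,-0.11,-0.05,-0.01,-0.0045,-0.14,-0.05,-0.01,-0.0045,-0.16,-0.05,-0.01,-0.0045,-0.16,-0.05,-0.01,-0.0045,-0.16,-0.05]' 0.4
python3 - <<'E'
from h import *
o,im,d=snap('wrist'); P=cloud(o,d)
print(o['ee_pos'],yaw(o),rect(P,[420,-290],60,4,14),rect(P,[420,-290],28,36,44))
E
```

```text
t: 8.88
ee_pos: [421.1, -287.0, 70.3]
orientation: [-0.055, -3.139, -0.003]
ft_force: [0.6, -0.1, 0.2]
width: 35.1
grasp_force: 0.0
[ 421.10745794 -287.04868275   70.27053958] 88.0009992717304 {'c': array([ 419.7, -289.9]), 'wh': array([84.6, 64. ]), 'long_deg': 87.7, 'z': 8.3, 'n': 6616, 'mean': array([ 413.5, -289.6])} {'c': array([ 419.2, -290. ]), 'wh': array([32.8, 13.9]), 'long_deg': -1.5, 'z': 39.9, 'n': 948, 'mean': array([ 418.3, -289.8])}
```

```bash
python3 -m creep '[-0.001,-0.0025,-0.03,0,-0.001,-0.0025,-0.05,0,-0.001,-0.0025,-0.057,0,-0.001,-0.0025,-0.057,0]'
python3 -m creep '[0,0,0,0,0,0,0,0,0,0,0,0,0,0,0,0,0,0,0,0]' 0
python3 -m creep '[0,0,0.03,0,0,0,0.07,0,0,0.01,0.11,0,0.0,0.04,0.15,0,0.01,0.08,0.18,-0.03,0.04,0.12,0.2,-0.06,0.07,0.15,0.2,-0.1,0.09,0.18,0.2,-0.134,0.11,0.21,0.2,-0.134,0.13,0.24,0.2,-0.134]'
python3 -m creep '[0.01,0.01,0,0,0.01,0.01,0,0,0.01,0.01,0,0]'
cat > held.py <<'E'
from h import *
import sys
S=np.array([float(sys.argv[1]),float(sys.argv[2])])
o,im,d=snap('wrist'); P=cloud(o,d); print(o['ee_pos'],yaw(o))
Q=P.reshape(-1,3);Q=Q[np.isfinite(Q).all(1)]; z=o['ee_pos'][2]
a=np.radians(-9.7);R=np.array([[np.cos(a),np.sin(a)],[-np.sin(a),np.cos(a)]])
L=(Q[:,:2]-o['ee_pos'][:2])@R.T
m=(abs(L)<60).all(1)&(Q[:,2]>z-14)&(Q[:,2]<z-2)&(L[:,0]<10)
e=[L[m&(abs(L[:,1]-y)<4),0].min().round(1) for y in range(-32,33,16)]
lo=[L[m&(abs(L[:,0]-x)<4),1].min().round(1) for x in (-24,-12,0)]; hi=[L[m&(abs(L[:,0]-x)<4),1].max().round(1) for x in (-24,-12,0)]
print('near edge',e,'lo',lo,'hi',hi,'top z',np.median(Q[m,2]).round(1))
c=np.array([np.median(e)+32,(np.median(lo)+np.median(hi))/2])
w=o['ee_pos'][:2]+c@R; print('plate centre',w.round(1),'shift to seat',(S-w).round(1),'dz to floor',round(16+8.2-np.median(Q[m,2]),1))
E
python3 held.py 594 -38.6
```

```text
t: 9.27
ee_pos: [420.3, -290.9, 14.3]
orientation: [-0.057, -3.141, -0.0]
ft_force: [0.1, -0.1, 1.0]
width: 35.0
grasp_force: 0.0
t: 9.68
ee_pos: [420.8, -291.4, 15.4]
orientation: [0.058, 3.14, -0.001]
ft_force: [-0.0, 1.8, 8.9]
width: 14.2
grasp_force: 30.0
t: 10.52
ee_pos: [545.9, -57.2, 215.3]
orientation: [0.268, 3.128, -0.0]
ft_force: [1.1, -1.4, -0.5]
width: 13.9
grasp_force: 30.0
t: 10.77
ee_pos: [554.5, -48.7, 213.9]
orientation: [-0.265, -3.13, 0.001]
ft_force: [-0.2, 0.0, -1.2]
width: 14.0
grasp_force: 30.0
[554.45926788 -48.71059002 213.892452  ] 80.31876104364339
near edge [np.float64(-33.4), np.float64(-33.4), np.float64(-33.4), np.float64(-33.4), np.float64(-33.5)] lo [np.float64(-43.5), np.float64(-43.8), np.float64(-44.3)] hi [np.float64(40.4), np.float64(39.7), np.float64(40.1)] top z 206.8
plate centre [552.8 -50.3] shift to seat [41.2 11.7] dz to floor -182.6
```

```bash
python3 -m creep '[0.02,0.006,0,0,0.041,0.012,-0.01,0,0.041,0.012,-0.05,0,0.041,0.012,-0.09,0,0.041,0.012,-0.12,0,0.041,0.012,-0.14,0,0.041,0.012,-0.153,0,0.041,0.012,-0.153,0,0.041,0.012,-0.153,0]'
python3 held.py 594 -38.6
python3 - <<'E'
from h import *
o,im,d=snap('wrist'); P=cloud(o,d)
print(rect(P,[541.7,-29.7],22,36,44))
Q=P.reshape(-1,3);Q=Q[np.isfinite(Q).all(1)]
a=np.radians(-9.7);R=np.array([[np.cos(a),np.sin(a)],[-np.sin(a),np.cos(a)]])
L=(Q[:,:2]-np.array([594,-38.6]))@R.T; k=(Q[:,2]>19)&(Q[:,2]<23.3)
for nm,mm in (('near',k&(abs(L[:,0]+37)<8)&(abs(L[:,1])<35)),('right',k&(abs(L[:,1]+50)<9)&(abs(L[:,0])<30)),('left',k&(abs(L[:,1]-50)<8)&(abs(L[:,0])<30))):
    if mm.sum()>5: print(nm,mm.sum(),L[mm].mean(0).round(1),np.percentile(L[mm],[1,99],axis=0).round(1))
E
```

```text
t: 11.57
ee_pos: [595.5, -38.0, 61.2]
orientation: [-0.27, -3.129, 0.0]
ft_force: [1.0, 0.3, -1.2]
width: 14.2
grasp_force: 30.0
[595.46668458 -37.99664084  61.24775999] 80.13401650975783
near edge [np.float64(-33.6), np.float64(-33.4), np.float64(-33.5), np.float64(-33.5), np.float64(-33.5)] lo [np.float64(-43.7), np.float64(-44.0), np.float64(-44.2)] hi [np.float64(40.4), np.float64(40.1), np.float64(40.1)] top z 54.1
plate centre [593.7 -39.7] shift to seat [0.3 1.1] dz to floor -29.9
{'c': array([541.9, -29.7]), 'wh': array([23.2, 23. ]), 'long_deg': 89.0, 'z': 38.4, 'n': 925, 'mean': array([541.8, -29.8])}
near 591 [-37.    0.4] [[-38.9 -34.1]
 [-35.1  34.3]]
right 510 [ -3.3 -52.1] [[-29.5 -55.1]
 [ 29.2 -45. ]]
left 649 [-3.8 52.8] [[-29.4  45.1]
 [ 29.3  57.5]]
```

```bash
python3 -m creep '[0,0.001,-0.01,0,0,0.001,-0.02,0,0,0.001,-0.025,0,0,0.001,-0.028,0,0,0.001,-0.0305,0,0,0.001,-0.031,0,0,0.001,-0.031,0]'
python3 held.py 594 -38.6
python3 -m creep '[0,0,0,0,0,0,0,0,0,0,0,0,0,0,0.02,0,0,0,0.06,0,0,0,0.10,0,0,0,0.14,0,0,0,0.18,0,0,0,0.21,0,-0.02,0,0.25,0]' 0.35
python3 -m creep '[-0.03,0,0.01,0,-0.06,-0.03,0.02,0,-0.09,-0.06,0.04,0,-0.09,-0.09,0.06,0,-0.09,-0.12,0.07,0,-0.09,-0.12,0.07,0,-0.09,-0.12,0.07,0]' 0.7
python3 - <<'E'
from h import *
o,im,d=snap('wrist','w5.png'); P=cloud(o,d); np.save('P5.npy',P)
print(o['t'],o['ee_pos'],yaw(o),o['qpos'])
for n in ['plate_3_grip','plate_1_grip','screwdriver_handle','stand_mouth']:
    for b in boxes_of('wrist',n)[:2]:
        u,v=b['centre'];p=P[int(v),int(u)];print(n,round(b['score'],2),np.round([u,v]),np.round(p))
p=[530,-285]
print(rect(P,p,40,155,185));print(rect(P,p,50,80,89))
for s in ((610.7,60.1),(594,-38.6)): print(rect(P,s,22,48,62),rect(P,s,60,23.2,26))
E
```

```text
t: 12.25
ee_pos: [595.3, -35.8, 31.4]
orientation: [-0.268, -3.129, 0.0]
ft_force: [-7.7, -0.0, 13.7]
width: 13.8
grasp_force: 30.0
[595.26750412 -35.76039629  31.35289268] 80.22639340952416
near edge [np.float64(-57.4), np.float64(-60.0), np.float64(-54.2), np.float64(-60.0), np.float64(-59.7)] lo [np.float64(-58.0), np.float64(-57.9), np.float64(-58.3)] hi [np.float64(59.9), np.float64(59.9), np.float64(59.9)] top z 23.8
plate centre [568.1 -30.2] shift to seat [25.9 -8.4] dz to floor 0.4
t: 13.13
ee_pos: [578.9, -35.9, 278.6]
orientation: [0.268, 3.129, 0.0]
ft_force: [-0.3, 0.1, 0.4]
width: 31.0
grasp_force: 0.0
t: 13.72
ee_pos: [487.3, -157.0, 347.8]
orientation: [0.272, 3.128, -0.0]
ft_force: [-0.4, 0.3, 0.1]
width: 61.4
grasp_force: 0.0
13.7167 [ 487.33797513 -157.03498739  347.8177913 ] 80.0486559587684 [-3.35095965e-01  1.23474123e-01  1.73919735e+00  2.20503423e-04
  1.27752842e+00 -1.73227218e+00]
plate_3_grip 0.75 [373. 173.] [524. -70.  16.]
plate_3_grip 0.73 [396. 211.] [585. -43.  48.]
plate_1_grip 0.74 [448. 212.] [607.  52.  38.]
screwdriver_handle 0.65 [225. 223.] [
[... 232 characters left out ...]
: 14.7, 'z': 164.7, 'n': 339, 'mean': array([ 529.7, -288.9])}
{'c': array([ 531.9, -291.3]), 'wh': array([47.3, 47. ]), 'long_deg': -0.4, 'z': 85.3, 'n': 520, 'mean': array([ 526.1, -285.1])}
{'c': array([610.4,  57.4]), 'wh': array([31.8, 14.3]), 'long_deg': -8.5, 'z': 55.4, 'n': 159, 'mean': array([609.9,  56.4])} {'c': array([599.3,  56.3]), 'wh': array([107.4,  95.6]), 'long_deg': 78.6, 'z': 24.3, 'n': 1010, 'mean': array([608.6,  54. ])}
{'c': array([593., -38.]), 'wh': array([32.4, 13.9]), 'long_deg': -7.7, 'z': 55.7, 'n': 177, 'mean': array([592.3, -38.6])} {'c': array([588.8, -35.1]), 'wh': array([113.7,  86.3]), 'long_deg': 80.3, 'z': 24.3, 'n': 1260, 'mean': array([592. , -39.5])}
```

View pics/w5.png

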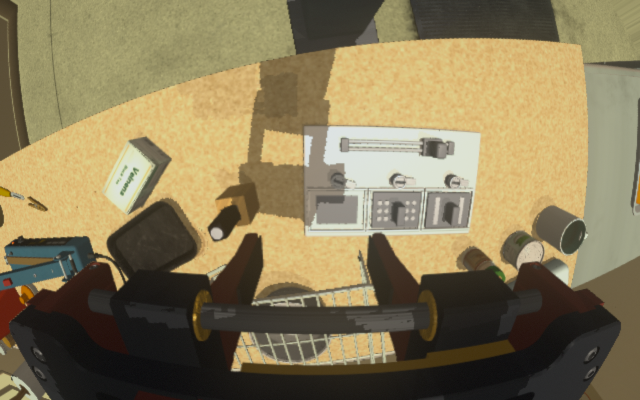

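Both plates are seated (grip tops at z≈55.7, at (400,210) and (448,208)). The screwdriver handle is at (222,222). Now over the stand.

```bash
python3 -m creep '[0.005,-0.014,0,-0.114,0.01,-0.03,0,-0.228,0.015,-0.045,0,-0.342,0.02,-0.06,0,-0.456,0.025,-0.075,-0.01,-0.57,0.03,-0.09,-0.02,-0.684,0.035,-0.105,-0.03,-0.798,0.04,-0.12,-0.04,-0.912,0.044,-0.134,-0.05,-1.026,0.044,-0.134,-0.06,-1.14]' 0.7
python3 -m creep '[0,0,0,0,0,0,0,0]'
python3 - <<'E'
from h import *
o,im,d=snap('wrist','w6.png'); P=cloud(o,d)
print(o['t'],o['ee_pos'],yaw(o),o['qpos'])
p=[531,-290]
print(rect(P,p,30,155,185));print(rect(P,p,50,80,89)); print(rect(P,p,24,95,185))
E
```

```text
t: 14.8
ee_pos: [532.1, -290.9, 286.0]
orientation: [-1.921, -2.485, 0.001]
ft_force: [-0.2, -0.1, 0.1]
width: 61.5
grasp_force: 0.0
t: 14.97
ee_pos: [531.0, -288.9, 286.3]
orientation: [-1.908, -2.493, 0.0]
ft_force: [-1.0, -0.2, 0.2]
width: 61.4
grasp_force: 0.0
14.9667 [ 531.04551468 -288.85443043  286.28157588] 15.146667170029719 [-5.17926557e-01  3.29398923e-01  1.61540818e+00  1.36497027e-04
  1.19939717e+00 -7.82333771e-01]
{'c': array([ 531.9, -291. ]), 'wh': array([24.4, 24.2]), 'long_deg': -79.2, 'z': 164.6, 'n': 591, 'mean': array([ 531.2, -289.6])}
{'c': array([ 531.9, -291.2]), 'wh': array([47. , 46.6]), 'long_deg': -0.5, 'z': 85.2, 'n': 788, 'mean': array([ 529.6, -284.7])}
{'c': array([ 531.8, -290.9]), 'wh': array([24.7, 24.2]), 'long_deg': -77.8, 'z': 163.5, 'n': 854, 'mean': array([ 530.6, -286.7])}
```

View pics/w6.png

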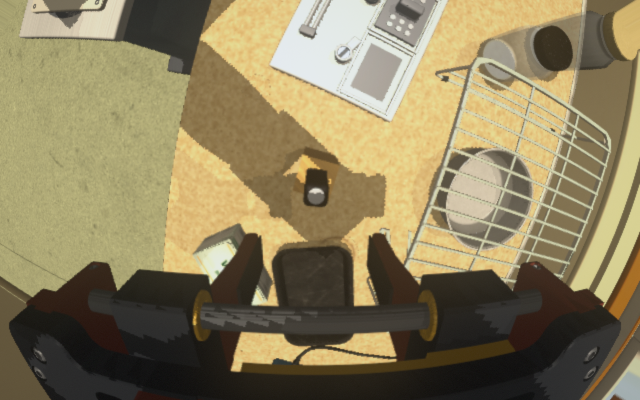

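```bash
python3 -m creep '[0.001,-0.002,-0.03,-0.05,0.001,-0.002,-0.06,-0.05,0.001,-0.002,-0.09,-0.05,0.001,-0.002,-0.12,-0.05,0.001,-0.002,-0.15,-0.05,0.001,-0.002,-0.168,-0.05,0.001,-0.002,-0.17,-0.05,0.001,-0.002,-0.17,-0.05]' 0.6
python3 -m creep '[0,0,0,0,0,0,0,0,0,0,0,0,0,0,0,0,0,0,0,0]' 0
python3 -m creep '[0,0,0.02,0,0,0,0.05,0,0,0,0.09,0,0,0,0.13,0,0,0,0.17,0,0,0,0.21,0,0,0,0.22,0,0,0,0.22,0]'
python3 - <<'E'
from h import *
o,im,d=snap('wrist','w7.png'); P=cloud(o,d); np.save('P7.npy',P)
print(o['t'],o['ee_pos'],yaw(o),o['qpos'])
snap('scene','s7.png')
cv2.imwrite('pics/w7c.png',cv2.resize(cv2.imread('pics/w7.png')[100:300,220:420],(600,600),interpolation=2))
Q=P.reshape(-1,3);Q=Q[np.isfinite(Q).all(1)];z=o['ee_pos'][2]
L=Q-o['ee_pos']
m=(np.hypot(L[:,0],L[:,1])<30)&(L[:,2]>-130)&(L[:,2]<60)
h,b=np.histogram(L[m,2],bins=range(-130,61,10));print(list(zip(b,h)))
E
```

```text
t: 15.68
ee_pos: [532.2, -291.2, 117.2]
orientation: [-1.972, -2.444, 0.0]
ft_force: [0.0, 1.0, 1.0]
width: 52.6
grasp_force: 0.0
t: 16.1
ee_pos: [532.7, -292.2, 118.4]
orientation: [1.975, 2.441, 0.0]
ft_force: [-0.1, 0.0, 5.1]
width: 23.6
grasp_force: 29.8
t: 16.77
ee_pos: [533.7, -292.8, 341.7]
orientation: [1.972, 2.436, 0.002]
ft_force: [0.4, -0.2, -1.0]
width: 24.1
grasp_force: 29.8
16.7667 [ 533.69110175 -292.77117297  341.68132366] 12.032671992128105 [-5.21309920e-01  2.85169445e-01  1.54984036e+00  1.77767296e-05
  1.29896371e+00 -7.31309951e-01]
[(np.int64(-130), np.int64(0)), (np.int64(-120), np.int64(2)), (np.int64(-110), np.int64(19)), (np.int64(-100), np.int64(42)), (np.int64(-90), np.int64(36)), (np.int64(-80), np.int64(40)), (np.int64(-70), np.int64(48)), (np.int64(-60), np.int64(32)), (np.int64(-50), np.int64(0)), (np.int64(-40), np.int64(0)), (np.int64(-30), np.int64(185)), (np.int64(-20), np.int64(204)), (np.int64(-10), np.int64(233)), (np.int64(0), np.int64(523)), (np.int64(10), np.int64(633)), (np.int64(20), np.int64(704)), (np.int64(30), np.int64(927)), (np.int64(40), np.int64(2969)), (np.int64(50), np.int64(614))]
```

View pics/w7c.png

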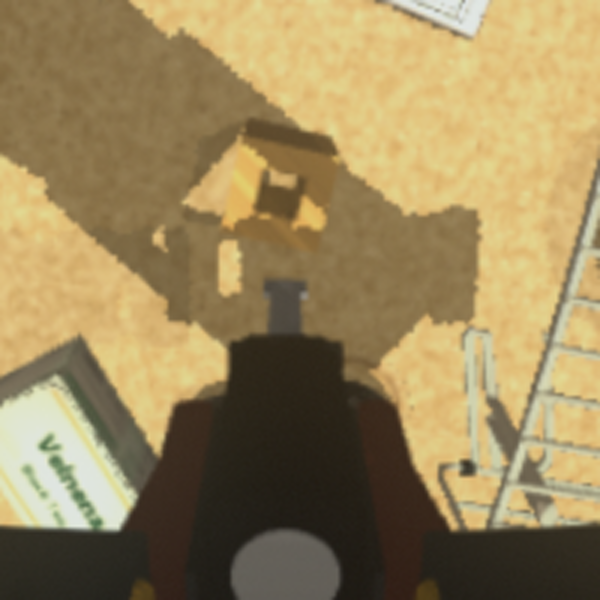

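The crop shows the blade at (285,287) broad along the finger-closing line, and the empty stand mouth at (282,190). So the blade's x axis lies along tool y.

```bash
python3 - <<'E'
from h import *
P=np.load('P7.npy');e=np.array([533.69110175,-292.77117297,341.68132366])
Q=P.reshape(-1,3);Q=Q[np.isfinite(Q).all(1)]
a=np.radians(12.03-90);R=np.array([[np.cos(a),np.sin(a)],[-np.sin(a),np.cos(a)]])
L=np.c_[(Q[:,:2]-e[:2])@R.T,Q[:,2]-e[2]]   # L x: -tool x side?, y: tool y
m=(np.hypot(L[:,0],L[:,1])<30)&(L[:,2]<-50)&(L[:,2]>-130)
L=L[m]; print('zmin',L[:,2].min())
for z in range(-115,-50,8):
    s=L[(abs(L[:,2]-z)<4)]
    if len(s): print(z,len(s),s[:,:2].min(0).round(1),s[:,:2].max(0).round(1))
s=L[L[:,2]<-100]; print(cv2.minAreaRect(s[:,:2].astype(np.float32)),Ro.from_matrix(np.eye(3)))
print(rect(P,[532,-291],50,80,89))
E
```

```text
zmin -113.56186390346741
-115 2 [-2.4 -5.2] [-1.2 -5.2]
-107 13 [-2. -6.] [-1.2  6.7]
-99 34 [-5.1 -5.9] [0.5 6.5]
-91 25 [-5.4 -4.1] [-2.8  3.6]
-83 28 [-5.6 -4. ] [-3.   3.5]
-75 34 [-5.7 -4.8] [-1.1  4. ]
-67 35 [-5.8 -4.7] [-1.1  4. ]
-59 36 [-5.7 -4.6] [-2.   3.7]
-51 12 [-5.4 -3. ] [-4.5  2.1]
((-2.1356749534606934, 0.35393428802490234), (12.63557243347168, 2.941646099090576), 84.91889190673828) Rotation.from_matrix(array([[1., 0., 0.],
                            [0., 1., 0.],
                            [0., 0., 1.]]))
{'c': array([ 531.9, -291.6]), 'wh': array([47.5, 46.9]), 'long_deg': 88.2, 'z': 85.2, 'n': 916, 'mean': array([ 531.5, -291.1])}
```

```bash
python3 -m creep '[0.002,0.036,0,0.119,0.004,0.072,0,0.238,0.006,0.108,0,0.357,0.009,0.144,0,0.476,0.012,0.18,0,0.595,0.015,0.216,0,0.714,0.018,0.252,0,0.833,0.021,0.288,-0.03,0.952,0.024,0.324,-0.06,1.071,0.026,0.361,-0.1,1.192]'
python3 -m creep '[0,0,-0.03,0,0,0,-0.06,0,0,0,-0.06,0,0,0,-0.06,0]'
cat > tip.py <<'E'
from h import *
import sys
S=np.array([float(sys.argv[1]),float(sys.argv[2])])
o,im,d=snap('wrist',sys.argv[3]); P=cloud(o,d); print(o['t'],o['ee_pos'],yaw(o),o['qpos'][5])
Q=P.reshape(-1,3);Q=Q[np.isfinite(Q).all(1)]
a=np.radians(yaw(o)-90);R=np.array([[np.cos(a),np.sin(a)],[-np.sin(a),np.cos(a)]])
L=np.c_[(Q[:,:2]-o['ee_pos'][:2])@R.T,Q[:,2]-o['ee_pos'][2]]
m=(np.hypot(L[:,0],L[:,1])<20)&(L[:,2]<-50)&(L[:,2]>-116)
B=L[m&(L[:,2]<-101)];H=L[m&(L[:,2]>-95)]
tz=None
if len(B):
    print('blade near',B[:,0].min().round(1),np.median(B[:,0]).round(1),'y',np.percentile(B[:,1],[1,99]).round(1),'zmin',B[:,2].min().round(1))
print('shaft near',np.percentile(H[:,0],2).round(1),'y',np.percentile(H[:,1],[2,98]).round(1))
r=rect(P,S,20,36.5,42); print('rim',r)
Ls=(Q[:,:2]-r['c'])
for z0,z1 in ((34.5,38),(28,33)):
    k=(np.hypot(Ls[:,0],Ls[:,1])<10)&(Q[:,2]>z0)&(Q[:,2]<z1)
    if k.sum()>8: print('in rim z',z0,k.sum(),cv2.minAreaRect(Q[k][:,:2].astype(np.float32)))
u=im; 
E
python3 tip.py 558.8 68.8 w8.png; python3 -c "
import cv2; cv2.imwrite('pics/w8c.png',cv2.resize(cv2.imread('pics/w8.png')[120:270,240:390],(600,600),interpolation=2))"
```

```text
t: 17.7
ee_pos: [556.0, 54.8, 251.3]
orientation: [-0.255, -3.129, 0.0]
ft_force: [0.5, -0.0, -1.5]
width: 23.9
grasp_force: 29.8
t: 18.03
ee_pos: [554.7, 52.8, 191.1]
orientation: [-0.264, -3.123, 0.002]
ft_force: [0.5, -0.1, -0.8]
width: 24.2
grasp_force: 29.8
18.0333 [554.69003611  52.76098628 191.06797403] 80.33699900542278 -1.328615908722008
blade near -6.7 -4.8 y [-8.1  4.5] zmin -113.7
shaft near -8.2 y [-6.4  2.1]
rim {'c': array([558.5,  67.8]), 'wh': array([22.9, 22.1]), 'long_deg': -8.6, 'z': 38.5, 'n': 283, 'mean': array([558.7,  68.6])}
in rim z 34.5 116 ((558.9945678710938, 68.47750091552734), (17.489309310913086, 15.768657684326172), 2.7528092861175537)
in rim z 28 53 ((559.9142456054688, 68.9138412475586), (16.12381935119629, 3.9184789657592773), 74.56109619140625)
```

View pics/w8c.png

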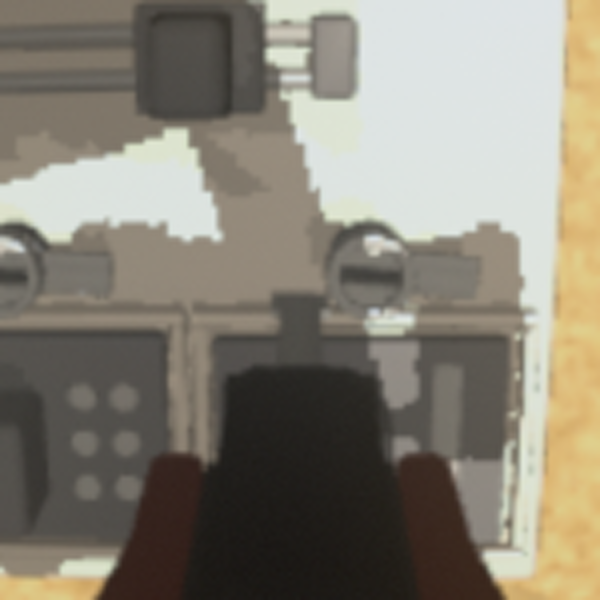

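Crop: the blade at (300,310) is wide along the slot direction. Screw_1 is at (367,270) with its slot along bed y. The last row came up short, so I'll shift over, settle and measure again.

```bash
python3 -m creep '[0.004,0.008,0,0,0.008,0.017,-0.01,0,0.008,0.017,-0.02,0,0.008,0.017,-0.02,0,0.008,0.017,-0.02,0,0.008,0.017,-0.02,0]'
python3 tip.py 558.8 68.8 w9.png; python3 -c "
import cv2; cv2.imwrite('pics/w9c.png',cv2.resize(cv2.imread('pics/w9.png')[120:270,240:390],(600,600),interpolation=2))"
```

```text
t: 18.58
ee_pos: [565.2, 69.8, 174.2]
orientation: [-0.265, -3.13, 0.0]
ft_force: [0.5, -0.6, -1.1]
width: 24.4
grasp_force: 29.8
18.5833 [565.19397204  69.83573315 174.18779816] 80.33433607445848 -1.2999531715695467
blade near -5.0 -4.1 y [-8.1  4.7] zmin -113.3
shaft near -7.8 y [-6.3  2.2]
rim {'c': array([557.6,  68.9]), 'wh': array([22.8, 20.8]), 'long_deg': 82.9, 'z': 38.3, 'n': 298, 'mean': array([557.5,  69. ])}
in rim z 34.5 138 ((558.3887329101562, 69.07562255859375), (18.484886169433594, 17.76563262939453), 68.91498565673828)
in rim z 28 61 ((555.3196411132812, 69.88485717773438), (17.35837745666504, 14.857784271240234), 74.39823150634766)
```

View pics/w9c.png

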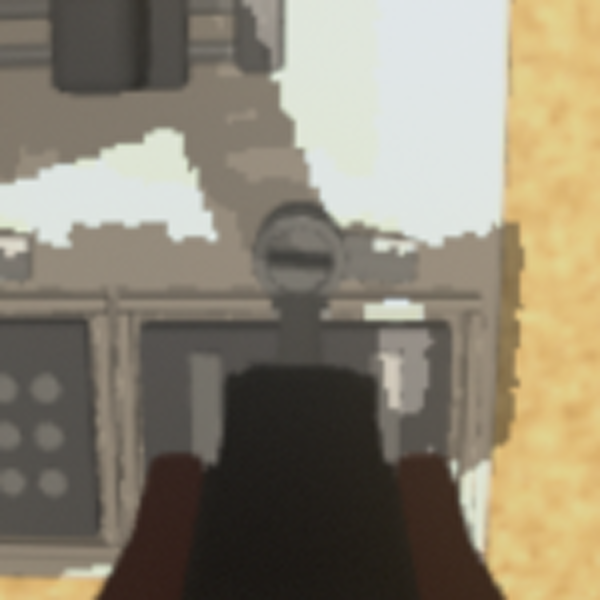

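```bash
python3 -m creep '[-0.004,0,0,0,-0.004,0,-0.007,0,-0.004,0,-0.014,0,-0.004,0,-0.014,0,-0.004,0,-0.014,0,-0.004,0,-0.014,0]'
cat > rel.py <<'E'
from h import *
import sys
# relative blade-vs-slot in tool frame, averaged over frames
fn=sys.argv[3] if len(sys.argv)>3 else None
S=np.array([float(sys.argv[1]),float(sys.argv[2])])
for i in range(2):
    o,im,d=snap('wrist',fn); P=cloud(o,d)
    Q=P.reshape(-1,3);Q=Q[np.isfinite(Q).all(1)]
    a=np.radians(yaw(o)-90);R=np.array([[np.cos(a),np.sin(a)],[-np.sin(a),np.cos(a)]])
    L=np.c_[(Q[:,:2]-o['ee_pos'][:2])@R.T,Q[:,2]-o['ee_pos'][2]]
    m=(np.hypot(L[:,0]+3,L[:,1]+1.7)<12)&(L[:,2]<-60)&(L[:,2]>-116)&(Q[:,2]>41)
    B=L[m&(L[:,2]<-103)];H=L[m&(L[:,2]>-95)]
    bl=np.array([np.percentile(H[:,0],5)+4.5,np.mean(np.percentile(H[:,1],[2,98]))])
    s=(S-o['ee_pos'][:2])@R.T
    k=(abs(np.hypot(L[:,0]-s[0],L[:,1]-s[1])-10)<6)&(Q[:,2]>37)&(Q[:,2]<39.6)
    from scipy.optimize import least_squares
    A=L[k][:,:2]
    # rim band 8.5..12: fit centre so that radii lie in band
    f=lambda c:np.r_[np.maximum(0,np.hypot(*(A-c).T)-12),np.maximum(0,8.5-np.hypot(*(A-c).T))]
    c=least_squares(f,s).x
    sh=(c-bl)
    print(o['t'],o['ee_pos'].round(1),yaw(o).round(1),'shaft',bl.round(1),'blade med',np.median(B,0).round(1) if len(B) else None,'yr',np.percentile(B[:,1],[1,99]).round(1) if len(B) else None,'rim',c.round(1),k.sum(),'world shift',(sh@R).round(1),'tipz',(o['ee_pos'][2]-113.4).round(1))
E
python3 rel.py 558.5 68.8 w10.png
```

```text
t: 19.13
ee_pos: [561.2, 69.9, 160.0]
orientation: [-0.265, -3.13, 0.0]
ft_force: [-0.1, 0.3, -0.6]
width: 24.0
grasp_force: 29.8
19.1333 [561.2  69.9 160. ] 80.3 shaft [-3.1 -2. ] blade med [  -4.    -6.2 -108.6] yr [-8.1  4.7] rim [-0.5 -1.6] 184 world shift [2.7 0. ] tipz 46.6
19.1833 [561.4  69.9 160.1] 80.3 shaft [-3. -2.] blade med [  -3.9   -6.2 -109.1] yr [-8.   4.8] rim [-0.7 -1.6] 184 world shift [2.4 0. ] tipz 46.7
```

```bash
python3 -c "
import cv2; cv2.imwrite('pics/w10c.png',cv2.resize(cv2.imread('pics/w10.png')[145:225,270:350],(640,600),interpolation=2))"
```

```text
(no output)
```

View pics/w10c.png

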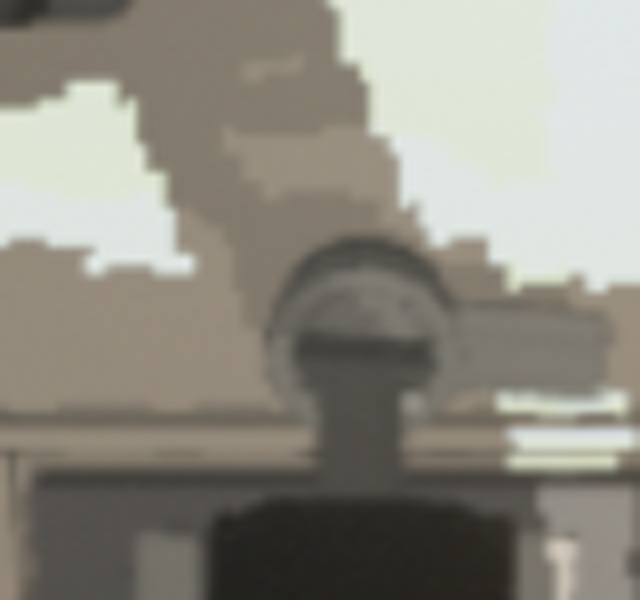

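The blade sits right over the slot in this crop: shaft x≈361 against slot x≈364, and the rows agree after parallax. Descending.

```bash
python3 -m creep '[0.0005,0.0003,-0.004,0,0.0005,0.0003,-0.008,0,0.0005,0.0003,-0.011,0,0.0005,0.0003,-0.013,0,0.0005,0.0003,-0.0135,0,0.0005,0.0003,-0.0135,0]'
```

```text
t: 19.73
ee_pos: [561.6, 70.2, 146.3]
orientation: [-0.265, -3.13, 0.0]
ft_force: [0.0, 0.5, -0.8]
width: 24.0
grasp_force: 29.8
```

```bash
python3 -m creep '[0,0,-0.001,0,0,0,-0.002,-0.1,0,0,-0.002,-0.2,0,0,-0.002,-0.3,0,0,-0.002,-0.4,0,0,-0.002,-0.5,0,0,-0.002,-0.5]'
python3 - <<'E'
from h import *
o=get_obs();print(o['moment'],o['ft_force'])
E
python3 rel.py 558.9 68.9
```

```text
t: 20.32
ee_pos: [561.9, 69.9, 144.8]
orientation: [1.036, 2.966, -0.001]
ft_force: [0.2, -1.5, -0.9]
width: 23.9
grasp_force: 29.8
[-0.51636295 -0.11836706  0.1135202 ] [ 0.20997781 -1.45580576 -0.93860438]
20.3167 [561.9  69.9 144.8] 51.5 shaft [-2. -2.] blade med None yr None rim [-0.3 -2. ] 214 world shift [ 1.3 -1. ] tipz 31.4
20.3667 [561.9  69.9 144.7] 51.8 shaft [-2.1 -2. ] blade med [  -2.5  -13.  -103.4] yr [-13. -13.] rim [-0.2 -2.2] 214 world shift [ 1.4 -1.4] tipz 31.3
```

```bash
python3 -m creep '[0,0,0,-0.11,0,0,0,-0.22,0,0,0,-0.33,0,0,0,-0.44,0,0,0,-0.55,0,0,0,-0.66,0,0,0,-0.77,0,0,0,-0.88,0,0,0,-0.95,0,0,0,-1.0]'
python3 -m creep '[0,0,0,-0.03,0,0,0,-0.06,0,0,0,-0.06]'
python3 - <<'E'
from h import *
o=get_obs();print(o['moment'],yaw(o),o['qpos'][5])
E
```

```text
t: 21.25
ee_pos: [561.3, 69.4, 144.7]
orientation: [2.327, 2.11, -0.003]
ft_force: [-1.5, -4.9, 0.1]
width: 23.7
grasp_force: 30.0
t: 21.5
ee_pos: [561.3, 69.5, 144.6]
orientation: [2.388, 2.042, -0.003]
ft_force: [-2.0, -3.9, -0.4]
width: 23.9
grasp_force: 30.0
[-1.24920232  0.47258796  0.02507859] -8.937596068211196 0.25961714578019673
```

The slot's play (about 0.2 rad) means the lock lags the blade, so I'll turn on until the stop shows in the moment.

```bash
for i in 1 2 3; do python3 -m creep '[0,0,0,-0.04,0,0,0,-0.08,0,0,0,-0.08]' | grep -E 'orient|ft'; python3 -c "
from h import *
o=get_obs();print(o['moment'],yaw(o))"; done
python3 - <<'E'
from h import *
o,im,d=snap('wrist','w11.png'); P=cloud(o,d)
Q=P.reshape(-1,3);Q=Q[np.isfinite(Q).all(1)]
D=Q[:,:2]-[558.9,68.9]; r=np.hypot(*D.T)
k=(r>14)&(r<33)&(Q[:,2]>28.3)&(Q[:,2]<32.5); print(k.sum(),np.degrees(np.arctan2(*D[k].mean(0)[::-1])))
cv2.imwrite('pics/w11c.png',cv2.resize(cv2.imread('pics/w11.png')[130:250,250:370],(600,600),interpolation=2))
E
```

```text
orientation: [-2.468, -1.944, 0.002]
ft_force: [-2.0, -5.2, 1.3]
[-1.34551866  0.63141154  0.1251645 ] -13.54448200350359
orientation: [-2.543, -1.844, 0.002]
ft_force: [-2.1, -3.1, 1.2]
[-1.2512733   0.73698637  0.00672643] -18.11734219632281
orientation: [-2.615, -1.741, 0.002]
ft_force: [-2.1, -3.7, 0.8]
[-1.13372288  0.82901389  0.10372749] -22.691584209572866
222 -4.001918394778556
```

View pics/w11c.png

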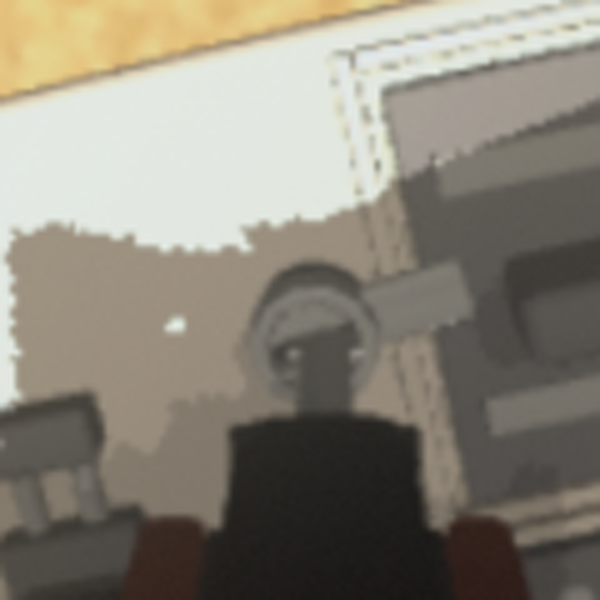

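```bash
cat > arm.py <<'E'
from h import *
import sys
S=np.array([float(sys.argv[1]),float(sys.argv[2])])
o,im,d=snap('wrist'); P=cloud(o,d)
Q=P.reshape(-1,3);Q=Q[np.isfinite(Q).all(1)]
D=Q[:,:2]-S; r=np.hypot(*D.T)
k=(r>15)&(r<32)&(Q[:,2]>28.3)&(Q[:,2]<32.5); R=cv2.minAreaRect(D[k].astype(np.float32))
print(k.sum(),'arm',np.degrees(np.arctan2(*D[k].mean(0)[::-1])).round(1),'rect',np.round(R[1],1),round(R[2],1),'yaw',yaw(o).round(1),'M',o['moment'].round(2),'F',o['ft_force'].round(1))
E
for i in 1 2; do python3 arm.py 558.9 68.9; python3 -m creep '[0,0,0,-0.03,0,0,0,-0.06,0,0,0,-0.06]' >/dev/null; done; python3 arm.py 558.9 68.9
```

```text
209 arm -4.3 rect [12.4 16. ] 85.0 yaw -22.6 M [-1.18  0.89  0.11] F [-3.5 -3.1  1. ]
210 arm -5.0 rect [12.6 15.9] 86.2 yaw -26.2 M [-1.1   1.04  0.11] F [-3.5 -3.6  1.6]
205 arm -5.0 rect [12.6 15.8] 86.8 yaw -29.6 M [-1.04  1.04  0.14] F [-3.9 -3.6  1.8]
```

```bash
python3 -m creep '[0,0,0,-0.05,0,0,0,-0.1,0,0,0,-0.1]' |grep -E "width|orient"; python3 arm.py 558.9 68.9; python3 -m creep '[0,0,0,-0.05,0,0,0,-0.1,0,0,0,-0.1]' |grep -E "width|orient"; python3 arm.py 558.9 68.9
```

```text
orientation: [-2.791, -1.442, 0.001]
width: 23.9
212 arm -5.2 rect [12.6 16. ] 83.6 yaw -35.4 M [-0.89  1.08  0.31] F [-2.8 -3.7  1.9]
orientation: [2.859, 1.301, 0.0]
width: 23.7
209 arm -5.5 rect [12.2 16.3] 82.6 yaw -41.1 M [-0.96  0.8   0.38] F [-2.  -3.4  2.2]
```

```bash
for i in 1 2 3; do python3 -m creep '[0,0,0,0.05,0,0,0,0.1,0,0,0,0.1]' >/dev/null; python3 arm.py 558.9 68.9; done
```

```text
207 arm -5.2 rect [12.7 16. ] 82.9 yaw -35.2 M [-1.07  0.69  0.2 ] F [-2.  -3.1  0.1]
209 arm -4.8 rect [12.2 15.7] 84.8 yaw -29.6 M [-1.01  0.59  0.1 ] F [-1.7 -3.  -0.3]
210 arm -5.1 rect [12.3 16.4] 83.4 yaw -24.0 M [-0.98  0.76 -0.01] F [-1.7 -3.5  0.8]
```

```bash
python3 -m creep '[0,0,0,0.05,0,0,0,0.1,0,0,0.005,0.1,0,0,0.01,0.1,0,0,0.02,0.1,0,0,0.05,0.1,0,0,0.05,0.1,0,0,0.05,0.1]'; python3 arm.py 558.9 68.9
cat > blade.py <<'E'
from h import *
B=[]
for i in range(2):
    o,im,d=snap('wrist'); P=cloud(o,d)
    Q=P.reshape(-1,3);Q=Q[np.isfinite(Q).all(1)]
    a=np.radians(yaw(o)-90);R=np.array([[np.cos(a),np.sin(a)],[-np.sin(a),np.cos(a)]])
    L=np.c_[(Q[:,:2]-o['ee_pos'][:2])@R.T,Q[:,2]-o['ee_pos'][2]]
    m=(np.hypot(L[:,0]+2,L[:,1]+1)<16)&(L[:,2]<-30)&(L[:,2]>-118)
    B.append(L[m])
L=np.vstack(B); b=L[(L[:,2]<-102)]
p=np.polyfit(b[:,1],b[:,0],1)
print(yaw(o),o['ee_pos'],'blade n',len(b),'angle vs tool y',-np.degrees(np.arctan(p[0])).round(1),'y',np.percentile(b[:,1],[1,99]).round(1),'x',np.percentile(b[:,0],[5,50,95]).round(1),'zmin',L[:,2].min().round(1))
for z in (-88,-72,-58,-45):
    s=L[abs(L[:,2]-z)<5]
    if len(s)>5: print(z,np.percentile(s[:,0],5).round(1),np.percentile(s[:,1],[2,98]).round(1))
E
python3 blade.py
```

```text
t: 25.12
ee_pos: [563.8, 70.7, 197.3]
orientation: [2.545, 1.838, 0.008]
ft_force: [0.3, 0.6, -1.5]
width: 23.7
grasp_force: 30.0
150 arm -4.6 rect [13.  15.3] 81.9 yaw -18.3 M [-0.1   0.12 -0.03] F [ 0.3  0.6 -1.5]
-18.271355667270175 [561.84252639  70.36776542 194.9118043 ] blade n 49 angle vs tool y 0.7 y [-5.6  7.4] x [-0.4  0.1  0.9] zmin -110.4
-88 -3.3 [-3.5  4.3]
-72 -3.7 [-4.   4.4]
-58 -4.0 [-3.6  4.3]
```

```bash
python3 -m creep '[-0.002,-0.01,0,0.115,-0.004,-0.02,0,0.23,-0.006,-0.03,0,0.345,-0.008,-0.04,0,0.46,-0.01,-0.05,0,0.575,-0.012,-0.06,0,0.69,-0.014,-0.07,0,0.805,-0.016,-0.08,0,0.92,-0.017,-0.09,0,1.035,-0.017,-0.099,0,1.15]' >/dev/null
python3 -m creep '[0,0,0,0.115,0,0,0,0.23,0,0,0,0.345,0,0,-0.01,0.46,0,0,-0.02,0.571,0,0,-0.03,0.571,0,0,-0.03,0.571,0,0,-0.03,0.571]'
python3 blade.py; python3 rel.py 542 -29.7; python3 arm.py 558.9 68.9
```

```text
t: 26.77
ee_pos: [544.0, -28.7, 163.6]
orientation: [-0.268, -3.128, -0.0]
ft_force: [0.7, -0.0, -0.8]
width: 24.1
grasp_force: 30.0
80.22730232394842 [544.55742769 -28.75370547 164.25312273] blade n 45 angle vs tool y 1.0 y [-8.   4.8] x [-2.4 -1.9 -1. ] zmin -110.7
-88 -5.2 [-5.8  1.8]
-72 -5.6 [-6.4  2.1]
-58 -5.8 [-5.9  1.9]
26.8667 [544.9 -28.8 164.7] 80.3 shaft [-1.2 -2.1] blade med [  -1.7    2.  -105.7] yr [-8.   4.8] rim [-2.2 -1.3] 206 world shift [-0.8  0.9] tipz 51.3
26.9167 [545.1 -28.8 165. ] 80.3 shaft [-1.2 -2.1] blade med [  -1.8    2.  -105.8] yr [-8.   4.8] rim [-2.4 -2. ] 195 world shift [-1.2  0.3] tipz 51.6
141 arm -9.4 rect [10.9 16.2] 87.2 yaw 80.3 M [ 0.01 -0.01 -0.05] F [-1.   1.  -1.6]
```

```bash
python3 -m creep '[-0.002,0.0006,0,0,-0.002,0.0006,-0.004,0,-0.002,0.0006,-0.008,0,-0.002,0.0006,-0.008,0,-0.002,0.0006,-0.008,0]'|grep -E "ee"
python3 rel.py 542 -29.7 w12.png; python3 -c "
import cv2; cv2.imwrite('pics/w12c.png',cv2.resize(cv2.imread('pics/w12.png')[145:225,270:350],(640,600),interpolation=2))"
```

```text
ee_pos: [542.5, -28.2, 156.3]
27.4333 [542.5 -28.2 156.3] 80.4 shaft [-1.3 -2.1] blade med [  -1.9    2.  -105.9] yr [-8.   4.7] rim [ 1.4 -1.9] 170 world shift [ 2.7 -0.3] tipz 42.9
27.4833 [542.7 -28.2 156.4] 80.4 shaft [-1.3 -2.1] blade med [  -1.8    1.6 -106. ] yr [-8.8  4.8] rim [ 1.5 -2. ] 180 world shift [ 2.8 -0.4] tipz 43.0
```

View pics/w12c.png

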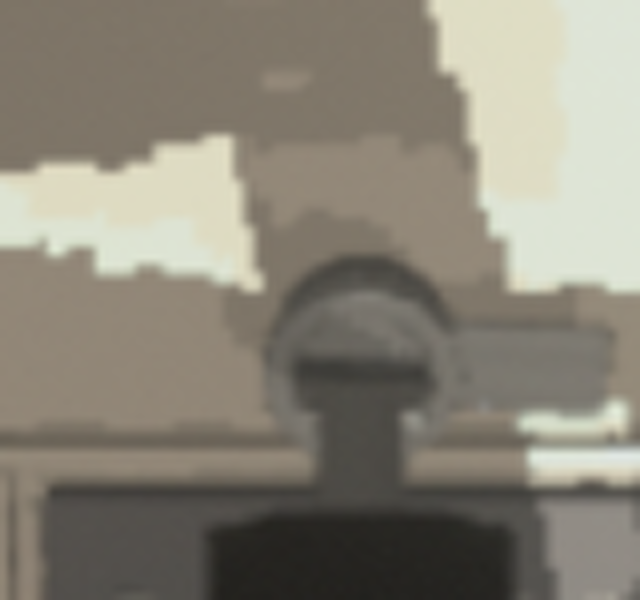

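The view matches the one before the first insertion, so I'm descending.

```bash
python3 -m creep '[0.0007,0,-0.004,0,0.0007,0,-0.008,0,0.0007,0,-0.011,0,0.0007,0,-0.013,0,0.0007,0,-0.014,0,0.0007,0,-0.014,0]'
python3 arm.py 542 -29.7; python3 rel.py 542 -29.7
```

```text
t: 28.03
ee_pos: [543.4, -28.2, 143.2]
orientation: [-0.263, -3.13, 0.0]
ft_force: [-3.2, 0.3, 8.1]
width: 23.7
grasp_force: 30.0
209 arm 77.3 rect [16.  12.9] 76.6 yaw 80.4 M [0.04 0.74 0.01] F [-3.2  0.3  8.1]
28.0833 [543.4 -28.2 143.2] 80.4 shaft [-1.3 -2.1] blade med None yr None rim [ 0.5 -2.1] 241 world shift [ 1.8 -0.3] tipz 29.8
28.1333 [543.4 -28.2 143.2] 80.4 shaft [-1.3 -2.1] blade med None yr None rim [ 0.7 -1.9] 237 world shift [ 2.  -0.2] tipz 29.8
```

```bash
python3 -m creep '[0.0005,0,0.001,0,0.0005,0,0.001,-0.11,0.0005,0,0.001,-0.22,0.0005,0,0.001,-0.33,0.0005,0,0.001,-0.44,0.0005,0,0.001,-0.55,0.0005,0,0.001,-0.66,0.0005,0,0.001,-0.77,0.0005,0,0.001,-0.8,0.0005,0,0.001,-0.8]'
python3 arm.py 542 -29.7
```

```text
t: 29.02
ee_pos: [543.3, -28.0, 143.4]
orientation: [-1.462, -2.779, 0.001]
ft_force: [-1.9, 0.5, 1.9]
width: 23.8
grasp_force: 30.0
206 arm 51.1 rect [16.1 12.1] 48.9 yaw 34.5 M [0.2  0.67 0.08] F [-1.9  0.5  1.9]
```

```bash
python3 -m creep '[0,0,0,-0.1,0,0,0,-0.2,0,0,0,-0.3,0,0,0,-0.4,0,0,0,-0.5,0,0,0,-0.6,0,0,0,-0.7,0,0,0,-0.8,0,0,0,-0.9,0,0,0,-0.9]'
python3 arm.py 542 -29.7
python3 -m creep '[0,0,0,-0.08,0,0,0,-0.16,0,0,0,-0.24,0,0,0,-0.24]'|grep ft; python3 arm.py 542 -29.7
python3 -m creep '[0,0,0,-0.08,0,0,0,-0.16,0,0,0,-0.16]'|grep ft; python3 arm.py 542 -29.7
```

```text
t: 29.9
ee_pos: [543.2, -28.2, 143.4]
orientation: [-2.527, -1.865, 0.002]
ft_force: [-2.9, 0.4, 1.7]
width: 23.9
grasp_force: 30.0
212 arm -0.5 rect [13.2 16.7] 88.2 yaw -17.1 M [-0.01  1.    0.01] F [-2.9  0.4  1.7]
ft_force: [-3.5, 1.0, 1.2]
209 arm -4.9 rect [12.7 15.7] 88.7 yaw -30.7 M [-0.04  1.12  0.27] F [-3.5  1.   1.2]
ft_force: [-3.3, -0.3, 2.2]
206 arm -5.4 rect [12.7 15.6] 85.8 yaw -39.8 M [0.01 1.19 0.56] F [-3.3 -0.3  2.2]
```

```bash
python3 -m creep '[0,0,0,0.1,0,0,0,0.2,0,0,0,0.3,0,0,0,0.36,0,0,0,0.36,0,0,0,0.36]' >/dev/null; python3 arm.py 542 -29.7
python3 -m creep '[0,0,0.005,0,0,0,0.01,0,0,0,0.03,0,0,0,0.07,0,0,0,0.11,0,0,0,0.15,0,0,0,0.18,0,0,0,0.2,0,0,0,0.2,0,0,0,0.2,0]'
python3 arm.py 542 -29.7;python3 arm.py 558.9 68.9; python3 blade.py
python3 - <<'E'
from h import *
o,im,d=snap('wrist','w13.png')
cv2.imwrite('pics/w13c.png',cv2.resize(cv2.imread('pics/w13.png')[80:240,230:430],(750,600),interpolation=2))
E
```

```text
208 arm -4.8 rect [12.6 15.8] 86.1 yaw -19.3 M [-0.33  0.43 -0.03] F [-1.6 -0.3 -1.2]
t: 32.02
ee_pos: [544.6, -28.1, 345.0]
orientation: [2.561, 1.816, 0.005]
ft_force: [-1.4, -0.1, -1.6]
width: 23.9
grasp_force: 30.0
70 arm -6.8 rect [10.9 15.3] 82.0 yaw -19.3 M [-0.06  0.08  0.03] F [-1.4 -0.1 -1.6]
79 arm -6.6 rect [12.1 15.4] 83.4 yaw -19.3 M [-0.05  0.13  0.02] F [ 0.1 -1.2 -1.2]
-19.309657605696696 [543.06080901 -28.0854829  341.85612424] blade n 48 angle vs tool y 0.0 y [-5.9  6.9] x [-0.3  0.2  1. ] zmin -110.9
-88 -3.5 [-3.7  3.9]
-72 -3.7 [-4.2  4.2]
-58 -4.1 [-3.8  4.1]
```

View pics/w13c.png

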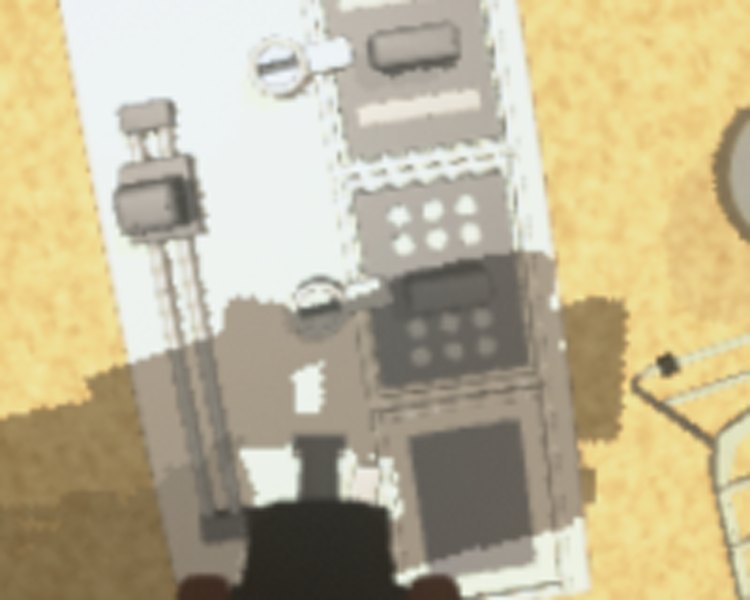

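Both lock arms, at (330,55) and (365,290), lie over their plates. Screwdriver back to the stand.

```bash
python3 -m creep '[-0.001,-0.033,0,0.04,-0.002,-0.066,0,0.08,-0.003,-0.1,0,0.12,-0.005,-0.133,0,0.16,-0.007,-0.166,0,0.2,-0.009,-0.2,0,0.24,-0.0115,-0.233,0,0.28,-0.0115,-0.2625,-0.03,0.337,-0.0115,-0.2625,-0.06,0.337,-0.0115,-0.2625,-0.09,0.337]' >/dev/null
python3 -m creep '[0,0,-0.02,0,0,0,-0.035,0,0,0,-0.035,0,0,0,-0.035,0,0,0,-0.035,0]'
python3 blade.py; python3 - <<'E'
from h import *
o,im,d=snap('wrist','w14.png');P=cloud(o,d); print(o['ee_pos'],rect(P,[532,-291],45,82,88.5))
cv2.imwrite('pics/w14c.png',cv2.resize(cv2.imread('pics/w14.png')[120:240,250:390],(700,600),interpolation=2))
E
```

```text
t: 33.52
ee_pos: [532.9, -290.9, 219.1]
orientation: [2.221, 2.221, 0.0]
ft_force: [-0.1, -0.2, -1.5]
width: 24.2
grasp_force: 30.0
0.006656638636424085 [ 533.17478495 -291.01144979  219.68701019] blade n 47 angle vs tool y -0.7 y [-6.2  6.6] x [-0.4  0.2  1. ] zmin -110.6
-88 -3.3 [-4.1  3.6]
-72 -3.7 [-4.7  3.8]
-58 -3.8 [-4.3  3.6]
[ 533.22634931 -291.0330973   219.92999532] {'c': array([ 531.7, -291.1]), 'wh': array([47. , 45.9]), 'long_deg': 88.4, 'z': 85.2, 'n': 1540, 'mean': array([ 531.3, -289.4])}
```

View pics/w14c.png

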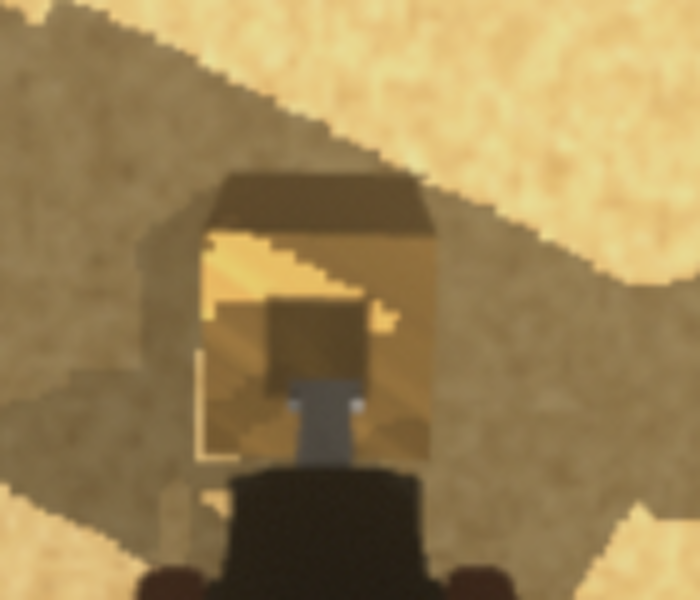

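```bash
python3 -m creep '[-0.0016,0.0005,0,0,-0.0016,0.0005,-0.02,0,-0.0016,0.0005,-0.04,0,-0.0016,0.0005,-0.06,0,-0.0016,0.0005,-0.08,0,-0.0016,0.0005,-0.095,0,-0.0016,0.0005,-0.095,0]'
python3 -m creep '[0,0,-0.002,0,0,0,-0.004,0,0,0,-0.004,0]'
```

```text
t: 34.25
ee_pos: [529.2, -289.2, 121.2]
orientation: [-2.218, -2.219, 0.002]
ft_force: [0.8, 0.5, -0.5]
width: 23.7
grasp_force: 30.0
t: 34.5
ee_pos: [531.5, -290.5, 120.7]
orientation: [2.22, 2.22, 0.001]
ft_force: [-0.6, 0.4, -1.9]
width: 23.8
grasp_force: 30.0
```

```bash
for i in 1 2 3; do python3 -m creep '[0,0,-0.001,0,0,0,-0.002,0,0,0,-0.002,0]'|grep -E "ee|ft"; done
```

```text
ee_pos: [531.4, -290.5, 118.6]
ft_force: [0.2, 0.2, 2.0]
ee_pos: [531.5, -290.7, 118.4]
ft_force: [-5.4, 1.7, 19.0]
ee_pos: [531.5, -291.5, 117.8]
ft_force: [-9.0, 0.1, 28.4]
```

```bash
python3 -m creep '[0,0,0.003,0,0,0,0.004,0,0,0,0.004,0,0,0,0.004,0]'|grep ft
python3 -m creep '[0,0,0,0,0,0,0,0,0,0,0,0,0,0,0.03,0,0,0,0.07,0,0,0,0.11,0,0,0,0.15,0,0,0,0.18,0,0,0,0.2,0,0,0,0.2,0]' 0.6
python3 - <<'E'
from h import *
o,im,d=snap('wrist','w15.png');P=cloud(o,d); print(o['ee_pos'],rect(P,[532,-291],30,155,175),rect(P,[532,-291],45,82,88.5))
cv2.imwrite('pics/w15c.png',cv2.resize(cv2.imread('pics/w15.png')[120:240,250:390],(700,600),interpolation=2))
E
```

```text
ft_force: [-0.5, 0.1, 6.4]
t: 36.42
ee_pos: [532.9, -291.3, 322.8]
orientation: [2.216, 2.216, 0.004]
ft_force: [0.3, 0.2, -0.1]
width: 52.8
grasp_force: 0.0
[ 532.89046438 -291.31025868  322.84722534] {'c': array([ 531.7, -288.6]), 'wh': array([22.7, 22.7]), 'long_deg': -0.6, 'z': 164.8, 'n': 461, 'mean': array([ 531.4, -288. ])} {'c': array([ 531.7, -291.3]), 'wh': array([46.2, 46. ]), 'long_deg': -1.0, 'z': 85.3, 'n': 669, 'mean': array([ 531.6, -286.3])}
```

Screwdriver is fully down (handle top z 164.8, the same as at the start). Now the pusher.

```bash
python3 -m creep '[-0.002,0.035,0,-0.02,-0.006,0.07,0,-0.04,-0.01,0.105,0,-0.06,-0.015,0.14,0,-0.08,-0.02,0.175,-0.01,-0.1,-0.025,0.21,-0.03,-0.12,-0.03,0.245,-0.05,-0.14,-0.035,0.28,-0.07,-0.17,-0.037,0.315,-0.1,-0.17,-0.037,0.33,-0.12,-0.17]' >/dev/null
python3 -m creep '[0,0,0,0,0,0,0,0,0,0,0,0]'
python3 - <<'E'
from h import *
o,im,d=snap('wrist','w16.png');P=cloud(o,d); print(o['ee_pos'],yaw(o))
for b in boxes_of('wrist','pusher_grip')[:3]:
    u,v=b['centre'];p=P[int(v),int(u)];print(round(b['score'],2),np.round([u,v]),np.round(p), rect(P,p,26,60,80))
print(rect(P,[496,43],30,60,80))
for s in ((541.8,-29.7),(558.9,68.9)):
    pass
E
```

```text
t: 37.55
ee_pos: [493.8, 39.3, 197.4]
orientation: [-2.401, -2.025, 0.002]
ft_force: [1.0, -0.2, 0.0]
width: 52.7
grasp_force: 0.0
[493.82089331  39.2530262  197.42438941] -9.724930409468607
0.71 [317. 186.] [497.  43.  65.] {'c': array([495.4,  34.5]), 'wh': array([23.9, 18.5]), 'long_deg': -9.2, 'z': 71.3, 'n': 505, 'mean': array([495.6,  35.8])}
{'c': array([495.4,  34.5]), 'wh': array([23.9, 18.5]), 'long_deg': -9.2, 'z': 71.3, 'n': 505, 'mean': array([495.6,  35.8])}
```

```bash
python3 -m creep '[0.0016,-0.005,-0.03,0,0.0016,-0.005,-0.06,0,0.0016,-0.005,-0.09,0,0.0016,-0.005,-0.12,0,0.0016,-0.005,-0.145,0,0.0016,-0.005,-0.155,0,0.0016,-0.005,-0.155,0]'|grep -E 'ee|ft'
python3 -m creep '[0,0,0,0,0,0,0,0,0,0,0,0,0,0,0,0,0,0,0,0]' 0
python3 -m creep '[-0.0017,-0.01,0,0,-0.0034,-0.02,0,0,-0.0051,-0.03,0,0,-0.0068,-0.04,0,0,-0.0085,-0.05,0,0,-0.0102,-0.06,0,0,-0.0119,-0.07,0,0,-0.0129,-0.076,0,0,-0.0129,-0.076,0,0]'
python3 -m creep '[-0.0004,-0.0025,0,0,-0.0008,-0.005,0,0,-0.0008,-0.005,0,0]'
```

```text
ee_pos: [494.7, 33.9, 41.4]
ft_force: [-1.2, -0.0, 0.5]
t: 38.65
ee_pos: [495.4, 34.9, 43.7]
orientation: [2.402, 2.025, 0.0]
ft_force: [2.1, 0.8, 12.8]
width: 24.0
grasp_force: 30.0
t: 39.4
ee_pos: [482.4, -41.2, 43.7]
orientation: [-2.403, -2.023, -0.001]
ft_force: [-3.6, 7.0, 9.5]
width: 23.4
grasp_force: 30.0
t: 39.65
ee_pos: [481.8, -44.4, 43.7]
orientation: [-2.402, -2.022, -0.003]
ft_force: [-0.9, 16.0, 10.0]
width: 24.0
grasp_force: 30.0
```

Force rose from 7 to 16 N at 80 mm, so that's the stop. Let go.

```bash
python3 -m creep '[0,0,0,0,0,0,0,0,0,0,0,0,0,0,0,0,0,0,0.02,0,0,0,0.06,0,0,0,0.1,0,0,0,0.14,0,0,0,0.18,0,0,0,0.2,0]' 0.65
python3 -m creep '[-0.01,0.03,0.03,0,-0.02,0.06,0.06,0,-0.03,0.09,0.09,0,-0.03,0.09,0.1,0,-0.03,0.09,0.1,0,-0.03,0.09,0.1,0]' >/dev/null
python3 - <<'E'
from h import *
o,im,d=snap('wrist','w17.png');P=cloud(o,d); print(o['ee_pos'],yaw(o))
print('pusher',rect(P,[495,35],30,60,80),rect(P,[482,-44],30,60,80))
for s in ((610.7,60.1),(594,-38.6)): print('grip',rect(P,s,22,48,62))
cv2.imwrite('pics/w17c.png',cv2.resize(im[90:290,200:460,::-1],(780,600),interpolation=2))
E
```

```text
t: 40.48
ee_pos: [483.4, -46.6, 247.4]
orientation: [2.399, 2.022, 0.006]
ft_force: [0.1, 0.2, -0.2]
width: 57.2
grasp_force: 0.0
[451.90104076  43.79598158 342.86849134] -9.688955418275398
pusher {'c': array([495.2,  34.3]), 'wh': array([23.9, 18.2]), 'long_deg': -12.3, 'z': 71.7, 'n': 219, 'mean': array([494.8,  34.9])} None
grip {'c': array([611.1,  58.5]), 'wh': array([33.4, 15.1]), 'long_deg': -7.0, 'z': 55.7, 'n': 216, 'mean': array([610.5,  59.1])}
grip {'c': array([594.6, -36.8]), 'wh': array([34.1, 13.8]), 'long_deg': -7.1, 'z': 55.9, 'n': 193, 'mean': array([593.2, -35.9])}
```

View pics/w17c.png

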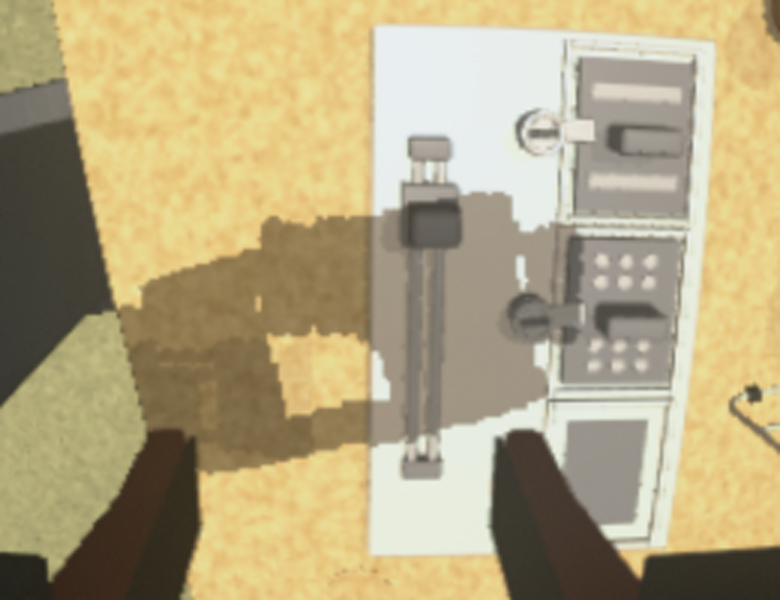

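The pusher is home at (430,215), and both plates are seated with their lock arms over them. I'm handing in.

```bash
python3 -c "
from workcell import ticket; print(ticket.close_job())"
```

```text
the job is handed in; nothing more can be done
None
```

Job handed in: the two plates that were out (plate_1 in the left seat, plate_3 in the middle) are seated flat and locked with the screwdriver, which is back blade down in its stand, and the pusher was drawn to its stop and ran home.

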